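Fetch the amber glass from the covered colour carousel

ROBOT

A 7-joint arm with a two-finger parallel gripper is mounted at the origin on the work surface. World frame = base frame: x ahead of the robot, y to its left, z up, the work surface at z = 0. Lengths are in mm, angles in rad, forces in N, time in s.
With the tool pointing down it reaches from about 425 to 875 mm from the base axis. Payload 8.4 kg.
Tool frame: the origin (TCP) lies midway between the tips of the shut fingers; the grasp point (between the pads) lies 19 mm behind it; z points along the fingers, y is the direction in which the jaws open and shut (so a half turn about z gives the same grasp; the last joint's range is limited). The gripper opens to 85 mm and grips with 20 to 120 N. Pads are 22 mm wide; open, the fingers measure 114 mm over their backs; the gripper's body (76 mm by 85 mm) begins 54 mm behind the grasp point. The pads swing forward as they close: fully open they stand 13 mm farther back than shut.
Start: joints at [1.151, 0.333, 0.04, 1.465, -0.013, 1.343, -0.059], TCP at [204.939, -616.818, 231.308] pointing down, gripper open.
Joint ranges: [-2.58, 2.58], [-0.38, 2.09], [-1.3, 1.39], [0.25, 2.4], [-1.5, 4.64], [0.08, 2.09], [-2.65, 2.65]. Speed limits (rad/s): [2.22, 2.22, 2.79, 2.79, 3.14, 3.14, 3.14].

INTERFACE

Orientations are given as a unit quaternion [w, x, y, z].
In Python, from station import manip gives the robot as it stands. The module is installed in compiled form; this text tells all that it offers.
- The arm moves only by the tool step_arm, never from a script. Its argument "motion" is a list of rows, each an object of numbers: "x", "y", "z": the shift along the world's x, y, z in units of 60 mm (1.0 is 60 mm); "wx", "wy", "wz": the turn, a rotation vector about the world's x, y, z in units of 8 degrees (1.0 is 8 degrees); "fingers": the gripper's target within -1 to 1 (shut at 1, half-way at 0, fully open at -1). In form: [{"x": .., "y": .., "z": .., "wx": .., "wy": .., "wz": .., "fingers": ..}, ...]. A call has 1 to 8 rows; each row is the pose to reach, as a shift and turn from the pose commanded when the call began; what a row does not reach only later rows make up. A row lasts 1/8 s, in which the tool goes at most 62.5 mm and 10.7 degrees, less where a joint would pass 70% of its speed; a pose out of reach is approached as far as the arm can. A call with a gripper value outside its range is refused whole. The fingers move at their own pace and stop on an object; "force" is the grip in N (left out, the last holds). Time passes only in rows, so rows that repeat a pose let the fingers close. It gives the time, the measured TCP pose, the force and the opening at its end, in the units of the state.
- manip.get_obs(): the state, without advancing time (a new reading comes with each control period).
- manip.grab_frame(name): name is "scene" or "side" or "wrist"; returns a dict with "pixels" (420x560x3 uint8, blue, green, red), "camera_matrix" (3x3 intrinsics, pixels), "T" (4x4, takes a point from camera to world coordinates); the wrist camera has in their place "hand_eye" (4x4, takes a point from camera to tool coordinates, whose origin is the TCP and whose axes are the flange's). Camera axes: x right, y up, looking along -z (the intrinsics and any distortion apply to the point x, -y, -z); pixel columns grow to the right and rows downward; lengths in mm; the calibration is good to about 2 mm. A picture is of the moment at which its call begins: read the wrist's pose just before it. There is no depth.
- manip.job_done(): hands the job in, once; it reports no verdict.
The state is a dict: "time": time; "qpos": joint angles; "qvel": joint speeds; "joint_efforts": joint torques, N m; "tcp_pos": TCP position; "tcp_rot": TCP orientation; "force": force on the tool from outside, world axes, zero at the start; "wrist_torque": the same for the moment, N m; "gripper_width": finger opening in mm.
Only numpy, scipy, OpenCV 4.12 (cv2) and the standard library are available. Lean on these libraries where they do the work, as an engineer would, in place of code of your own. Each camera call takes 0.05 s, during which the arm holds its last target.

TASK

Bring me the amber stub of glass from the colour carousel on the bead-making bench. First squeeze the orange snap tab towards the grey rib, lift the cover off the case and lay it flat, right way up, on the cork mat; only then turn the carousel by its black knob until the amber stub stands centred in the opening that faces you, lift it out through there and stand it upright on the dark graphite pad without dropping it. Leave the other stubs in their bays and the pail and bead box undisturbed.

Things in the scene. Friction and masses are not known exactly. Their poses are not given: they have to be found in the camera images.
- case: Clear fixed square case, 290 x 290 mm, roof top 100 mm above the table. Origin: centre of its underside, on the carousel's axis. Its -x side faces the robot (yaw within 0.25 rad). Roof has a slot 124 mm wide (along y) from the front wall (x = -140 mm, 92 mm high) back to x = +50 mm; the knob stands in it. Two stops on the roof, 6 mm high, at x = -40, y = +-71 mm keep the cover from sliding back
- catch (a point): Inner edge of the lip of the steel catch on the middle of the case's front wall, 116 mm above the table. The catch is 44 mm wide (y); its post stands 6 to 14 mm outside this point (towards the case's -x), the lip's underside is 113.5 mm and its top 118.5 mm above the table
- opening (a point): Centre of the opening, at roof height (100 mm): the point over the bay that faces the arm, 95 mm in front of the carousel's axis. Axes as the case's
- rotor: The carousel in the case; turns either way, endlessly, about its z with light friction (0.08 N m, damped) and stays where left. Origin on the axis, 10 mm above the table. Five bays 72 degrees apart, centred 95 mm from the axis: square pockets 35 mm inside, fence 25 mm high, floor 20 mm above the table. Its -x bay is empty, at first within 0.3 rad of the opening; the others hold a stub each
- knob (a point): Grip point of the carousel's black bar knob on its axis, 137 mm above the table. The bar lies along the rotor's x, 60 mm long, 16 mm wide (along the rotor's y), from 106 to 152 mm above the table; its +x end has a white mark on top. Needs two or more grasps for large turns
- cover: Light grey snap cover, 130 g: plate 90 x 150 x 4 mm lying on the roof over the front of the slot, two 7 mm lugs underneath on which it rests when laid down. Origin: centre of the plate's underside; axes as the case's at the start. On top a grey rib (x = -12 to -4 mm, up to 62 mm above the origin) and, towards -x, the orange tab, whose hook sits under the catch's lip until the tab is pushed in
- cover_grip (a point): Middle of the squeezed pinch, 46 mm above the cover's underside: pinch along the cover's x. From here the rib's outer face is 15.5 mm towards +x; the tab's is 24.5 mm towards -x when out, 15.5 mm when fully in (40 mm apart, then 31 mm); the faces stay parallel, both 30 mm wide. Fingertips must stay 20 mm above the cover's underside to clear the catch
- tab (a joint): Orange spring tab on the cover: it slides towards the rib (+x of the cover), 0 = out, 0.009 m = fully in, against a stop that then carries the grip. Spring force 2 N at 0, 6.5 N fully in. The hook clears the catch's lip above about 0.005 m; a pinch too far off centre leaves it caught
- amber: Amber stub of glass, upright cylinder 30 mm diameter, 65 mm high, about 115 g; origin at the centre of its underside
- green: Green stub, same size
- blue: Blue stub, same size
- violet: Violet stub, same size
- pad: Dark grey graphite pad, fixed, 110 x 110 mm, 12 mm high; origin at the centre of its underside. On one side of the case, left or right
- mat: Cork mat, fixed, 160 x 160 mm, 4 mm thick; origin at the centre of its underside. On the other side of the case
- pail: Bystander: small steel pail, 72 mm diameter, 75 mm high, thin rods in it to 150 mm; origin at the centre of its underside
- beadbox: Bystander: clear box of beads with white lid, 94 x 74 x 43 mm; origin at the centre of its underside
Not all that is in view belongs to the job. What is shaped like the cover but pink or yellow is not meant.

How it is judged (in metres and radians):
On the way, in this order (a step that is already met when the one before it is completed fails the run):
1. the orange tab is squeezed in with the cover still on the case (value of joint tab above 0.005 m and z of cover in the frame of case above 0.09 m and horizontal distance between cover and opening below 0.02 m), for 0.05 s.
2. the cover lies flat and released on the cork mat (horizontal distance between cover and mat below 0.05 m and height (world z) of cover below 0.018 m and angle between cover's own z axis and vertical below 0.12 rad and contact force between the fingers and cover below 0.1 N), for 0.1 s.
3. the amber stub, still in its bay, stands centred in the opening (within 12 mm) (horizontal distance between amber and opening below 0.012 m and height (world z) of amber below 0.026 m), for 0.2 s.
At the end, for the whole second after the job is handed in: The amber stub stands upright (within 0.1 rad) and still on the graphite pad, its centre within 45 mm of the pad's middle along each side; the cover lies still, flat and right way up on the cork mat, its centre within 50 mm of the mat's (x of amber in the frame of pad between -0.045 and 0.045 m and y of amber in the frame of pad between -0.045 and 0.045 m and height (world z) of amber between 0.008 and 0.016 m and angle between amber's own z axis and vertical below 0.1 rad and linear speed of each of amber, cover below 0.02 m/s and horizontal distance between cover and mat below 0.05 m and height (world z) of cover below 0.018 m and angle between cover's own z axis and vertical below 0.12 rad); the robot touches nothing.
It fails at once if another stub leaves its bay (height (world z) of any of green, blue, violet above 0.04 m).
It fails at once if a bystander is disturbed (moved over 20 mm) (distance of any of pail, beadbox from where it was at the start of the episode above 0.02 m).
It fails at once if the amber stub is dropped or thrown (faster than 1 m/s) (linear speed of amber above 1 m/s).
It also fails if it takes over 72 s, if anything falls off the work surface, if the arm or the gripper's body presses on something with over 40 N, if the wrist force passes 120 N, or if a joint passes its speed limit or range.

## Working session

There is one attempt and no reset: what is moved stays moved. The work goes in short steps, Python scripts to look and compute and a tool call to move; the robot and the scene stay as the last step left them, time stands still between calls to the robot, and variables do not carry over. Pictures are saved under pics/ and viewed, and the job is handed in when it is done.

Besides the shell and the picture viewer there is one more tool, called as name(argument=value, ...), one argument or row to a line, values as JSON. step_arm: Moves the arm, as the interface text tells. Its arguments: {"type":"object","properties":{"motion":{"type":"array","items":{"type":"object","properties":{"x":{"type":"number"},"y":{"type":"number"},"z":{"type":"number"},"wx":{"type":"number"},"wy":{"type":"number"},"wz":{"type":"number"},"fingers":{"type":"number"}}}},"force":{"type":"number"}},"required":["motion"]}

```bash
mkdir -p pics; cat > h.py <<'E'
import numpy as np, cv2, json
from station import manip
def shot(n,f):
    o=manip.get_obs(); r=manip.grab_frame(n); cv2.imwrite('pics/'+f+'.png',r['pixels'])
    K=np.array(r['camera_matrix'])
    if 'T' in r: T=np.array(r['T'])
    else:
        T=pose(o)@np.array(r['hand_eye'])
    np.savez('pics/'+f+'.npz',K=K,T=T,p=r['pixels'],keys=[k for k in r]); return r
def pose(o):
    from scipy.spatial.transform import Rotation as R
    q=o['tcp_rot']; M=np.eye(4); M[:3,:3]=R.from_quat([q[1],q[2],q[3],q[0]]).as_matrix(); M[:3,3]=o['tcp_pos']; return M
def load(f): d=np.load('pics/'+f+'.npz'); return d['K'],d['T'],d['p']
def ray(f,u,v):
    K,T,_=load(f); d=np.linalg.inv(K)@[u,v,1]; d=np.array([d[0],-d[1],-d[2]]); return T[:3,3],T[:3,:3]@d
def onz(f,u,v,z):
    o,d=ray(f,u,v); return o+d*(z-o[2])/d[2]
def proj(f,P):
    K,T,_=load(f); c=np.linalg.inv(T)@np.append(P,1); p=K@[c[0],-c[1],-c[2]]; return p[:2]/p[2]
E
python3 - <<'E'
from h import *
o=manip.get_obs(); print({k:np.round(v,3) for k,v in o.items()})
for n in ['scene','side','wrist']:
    r=shot(n,n+'0'); print(n,r.keys()); K,T,_=load(n+'0'); print(np.round(K,1),np.round(T,3))
E
```

```text
{'time': np.float64(0.0), 'qpos': array([ 1.151,  0.334,  0.04 ,  1.466, -0.013,  1.343, -0.059]), 'qvel': array([ 0.001, -0.001, -0.001,  0.001,  0.001, -0.   ,  0.001]), 'joint_efforts': array([ 1.0000e-03, -6.5856e+01,  1.3660e+00, -4.0556e+01,  1.7000e-02,
        1.2000e-02,  0.0000e+00]), 'tcp_pos': array([ 204.829, -616.389,  230.402]), 'tcp_rot': array([-0.001,  0.987,  0.16 , -0.   ]), 'force': array([ 0.312,  0.718, -0.215]), 'wrist_torque': array([-0.038, -0.014, -0.007]), 'gripper_width': np.float64(85.7)}
scene dict_keys(['pixels', 'camera_matrix', 'T'])
[[390.    0.  277.3]
 [  0.  390.  209.9]
 [  0.    0.    1. ]] [[ 8.21000e-01 -3.97000e-01  4.11000e-01  9.35597e+02]
 [ 5.71000e-01  5.63000e-01 -5.97000e-01 -7.20469e+02]
 [ 5.00000e-03  7.25000e-01  6.89000e-01  8.69694e+02]
 [ 0.00000e+00  0.00000e+00  0.00000e+00  1.00000e+00]]
side dict_keys(['pixels', 'camera_matrix', 'T'])
[[447.1   0.  278.5]
 [  0.  447.1 211.1]
 [  0.    0.    1. ]] [[-7.73000e-01  3.39000e-01 -5.37000e-01 -2.70092e+02]
 [-6.35000e-01 -4.03000e-01  6.60000e-01  8.74978e+02]
 [ 7.00000e-03  8.50000e-01  5.26000e-01  8.67686e+02]
 [ 0.00000e+00  0.00000e+00  0.00000e+00  1.00000e+00]]
wrist dict_keys(['pixels', 'camera_matrix', 'hand_eye'])
[[361.5   0.  276.3]
 [  0.  361.5 209.3]
 [  0.    0.    1. ]] [[ 3.15000e-01  9.00000e-01  3.01000e-01  2.80370e+02]
 [-9.49000e-01  3.00000e-01  9.80000e-02 -5.91831e+02]
 [-1.00000e-03 -3.16000e-01  9.49000e-01  3.72805e+02]
 [ 0.00000e+00  0.00000e+00  0.00000e+00  1.00000e+00]]
```

View pics/scene0.png

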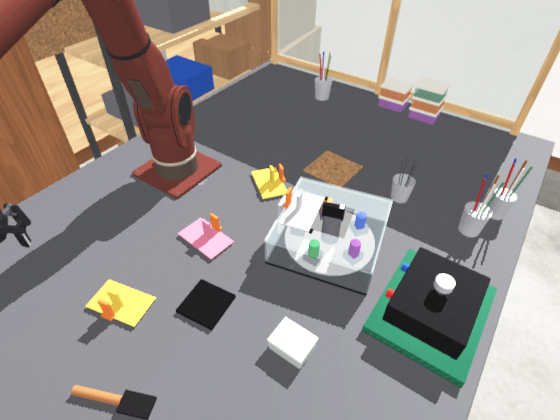

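View pics/side0.png

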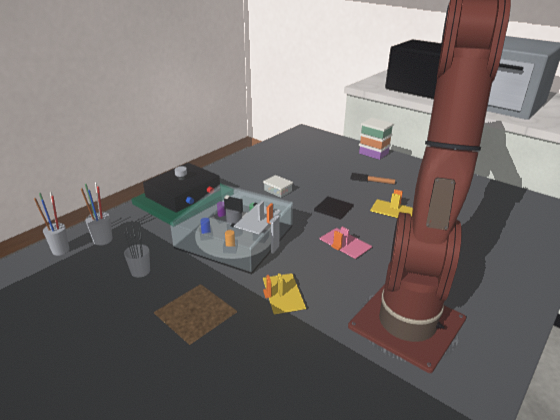

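View pics/wrist0.png

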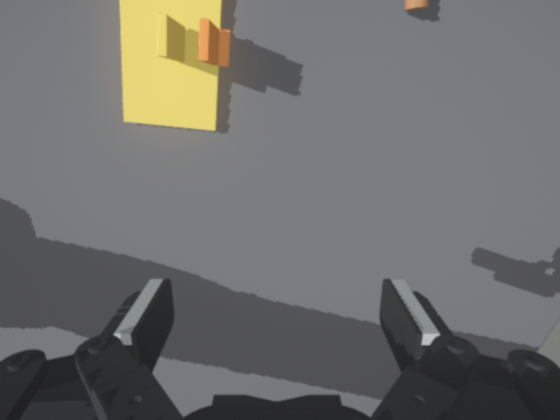

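The scene view shows the grey cover on the clear case at about (305,210). The look-alikes are pink at (205,238) and yellow at (120,303) and (270,182). Pad (206,304), mat (333,168), pail with thin rods (402,188), bead box (292,342). Next, a close crop to check the choice.

```bash
python3 - <<'E'
from h import *
_,_,p=load('scene0'); cv2.imwrite('pics/c1.png',cv2.resize(p[165:295,250:400],None,fx=5,fy=5,interpolation=cv2.INTER_CUBIC)[:600])
_,_,p=load('side0'); cv2.imwrite('pics/c2.png',cv2.resize(p[170:270,160:310],None,fx=5,fy=5,interpolation=cv2.INTER_CUBIC))
for n,f,u,v,z in [('pad','scene0',206,304,12),('mat','scene0',333,168,4),('matS','side0',195,313,4),('padS','side0',334,207,12),('box','scene0',292,338,43),('pail','scene0',402,190,40),('case','scene0',330,232,50)]:
    print(n,onz(f,u,v,z).round(0))
E
```

```text
pad [ 474. -367.   12.]
mat [459. 328.   4.]
matS [453. 337.   4.]
padS [ 464. -353.   12.]
box [ 713. -334.   43.]
pail [721. 311.  40.]
case [624.   1.  50.]
```

View pics/c1.png

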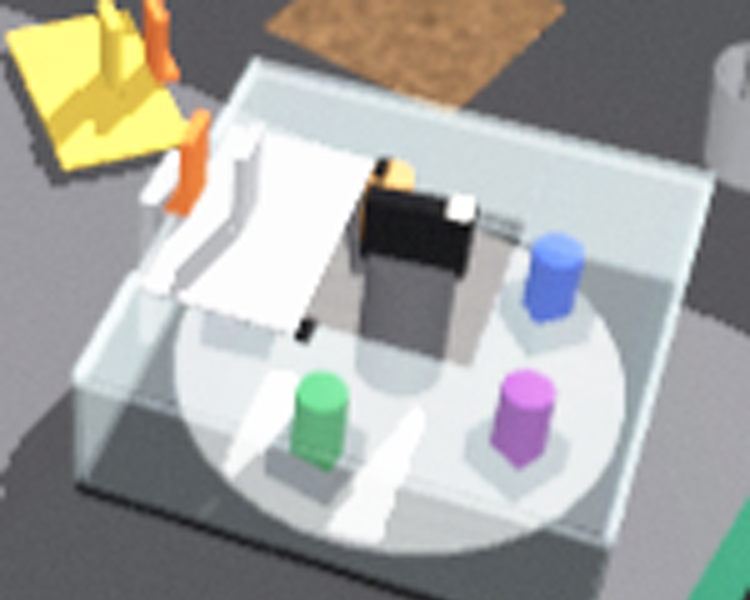

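View pics/c2.png

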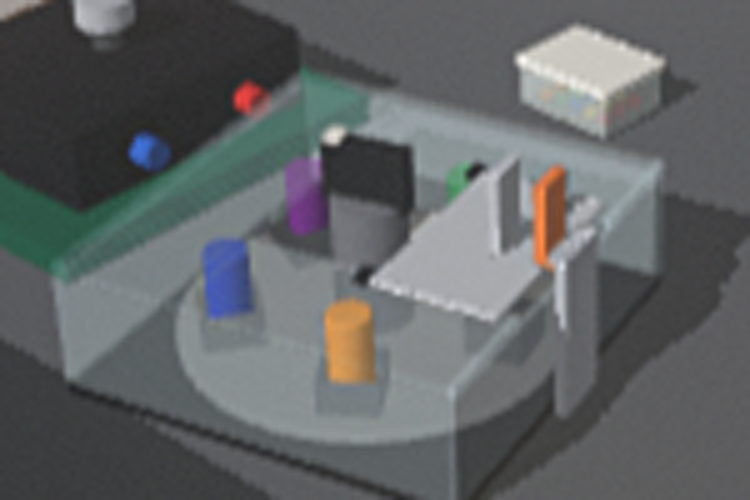

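The chosen cover is grey with an orange tab on the case, and the catch is at the front. Amber sits in the bay on the +y side of the opening. I'll move above it for a wrist look.

step_arm(
  motion=[
    {"x": 0.4,"y": 0.9,"z": 0.2,"wz": 0.7},
    {"x": 0.8,"y": 1.8,"z": 0.4,"wz": 1.5},
    {"x": 1.2,"y": 2.7,"z": 0.6,"wz": 2.3},
    {"x": 1.7,"y": 3.6,"z": 0.8,"wz": 3.1},
    {"x": 2.2,"y": 4.5,"z": 0.9,"wz": 3.9},
    {"x": 2.6,"y": 5.4,"z": 1.0,"wz": 4.7},
    {"x": 3.0,"y": 6.3,"z": 1.1,"wz": 5.5},
    {"x": 3.4,"y": 7.1,"z": 1.2,"wz": 6.3,"fingers": -1},
  ],
)

```text
invalid input
```

step_arm(
  motion=[
    {"x": 0.4,"y": 0.9,"wz": 0.7},
    {"x": 0.8,"y": 1.8,"wz": 1.4},
    {"x": 1.2,"y": 2.6,"wz": 2.1},
    {"x": 1.5,"y": 3.2,"wz": 2.7},
    {"x": 1.5,"y": 3.2,"wz": 2.7},
    {"x": 1.5,"y": 3.2,"wz": 2.7},
  ],
)

```text
invalid input
```

```bash
python3 - <<'E'
from h import *
o=manip.get_obs(); print({k:np.round(v,3) for k,v in o.items()}); print(pose(o).round(3))
shot('wrist','w1')
E
```

```text
{'time': np.float64(0.15), 'qpos': array([ 1.151,  0.334,  0.04 ,  1.466, -0.013,  1.343, -0.059]), 'qvel': array([-0.001,  0.001, -0.   , -0.003, -0.   ,  0.   , -0.001]), 'joint_efforts': array([ 3.0000e-03, -6.5904e+01,  1.3670e+00, -4.0587e+01,  1.7000e-02,
        1.0000e-02, -0.0000e+00]), 'tcp_pos': array([ 204.877, -616.51 ,  230.627]), 'tcp_rot': array([-0.001,  0.987,  0.16 , -0.   ]), 'force': array([-0.842, -0.676,  0.023]), 'wrist_torque': array([0.049, 0.015, 0.001]), 'gripper_width': np.float64(85.442)}
[[ 9.49000e-01  3.15000e-01 -0.00000e+00  2.04877e+02]
 [ 3.15000e-01 -9.49000e-01  1.00000e-03 -6.16510e+02]
 [-0.00000e+00 -1.00000e-03 -1.00000e+00  2.30627e+02]
 [ 0.00000e+00  0.00000e+00  0.00000e+00  1.00000e+00]]
```

View pics/w1.png

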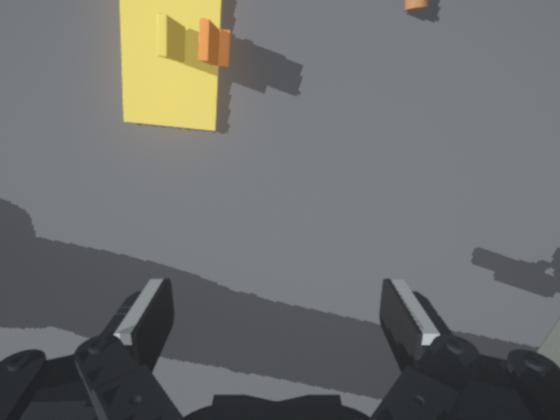

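step_arm(
  motion=[
    {"x": 0.4,"y": 0.9,"z": 0.2,"wx": 0,"wy": 0,"wz": 0.7,"fingers": -1},
    {"x": 0.8,"y": 1.8,"z": 0.4,"wx": 0,"wy": 0,"wz": 1.5,"fingers": -1},
    {"x": 1.2,"y": 2.7,"z": 0.6,"wx": 0,"wy": 0,"wz": 2.3,"fingers": -1},
    {"x": 1.7,"y": 3.6,"z": 0.8,"wx": 0,"wy": 0,"wz": 3.1,"fingers": -1},
    {"x": 2.2,"y": 4.5,"z": 0.9,"wx": 0,"wy": 0,"wz": 3.9,"fingers": -1},
    {"x": 2.6,"y": 5.4,"z": 1.0,"wx": 0,"wy": 0,"wz": 4.7,"fingers": -1},
    {"x": 3.0,"y": 6.3,"z": 1.1,"wx": 0,"wy": 0,"wz": 5.5,"fingers": -1},
    {"x": 3.4,"y": 7.1,"z": 1.2,"wx": 0,"wy": 0,"wz": 6.3,"fingers": -1},
  ],
)

```text
time: 1.2
tcp_pos: [409.4, -188.7, 303.7]
tcp_rot: [0.0, 0.824, 0.567, -0.0]
force: [-0.1, -1.3, 0.3]
gripper_width: 85.4
```

step_arm(
  motion=[
    {"x": 0.4,"y": 0.9,"z": 0,"wx": 0,"wy": 0,"wz": 0.7,"fingers": -1},
    {"x": 0.8,"y": 1.8,"z": 0,"wx": 0,"wy": 0,"wz": 1.4,"fingers": -1},
    {"x": 1.2,"y": 2.6,"z": 0,"wx": 0,"wy": 0,"wz": 2.1,"fingers": -1},
    {"x": 1.5,"y": 3.0,"z": 0,"wx": 0,"wy": 0,"wz": 2.7,"fingers": -1},
    {"x": 1.5,"y": 3.0,"z": 0,"wx": 0,"wy": 0,"wz": 2.7,"fingers": -1},
    {"x": 1.5,"y": 3.0,"z": 0,"wx": 0,"wy": 0,"wz": 2.7,"fingers": -1},
  ],
)

```text
time: 1.95
tcp_pos: [498.6, -11.7, 303.1]
tcp_rot: [-0.0, 0.705, 0.709, -0.0]
force: [-0.4, -0.8, 0.1]
gripper_width: 85.4
```

```bash
python3 - <<'E'
from h import *
o=manip.get_obs(); print(o['time'],o['qpos'].round(2)); print(pose(o).round(3))
shot('wrist','w1')
shot('scene','s1');shot('side','d1')
E
```

```text
1.95 [ 0.54  0.03 -0.61  1.68  0.02  1.44 -0.07]
[[-5.00000e-03  1.00000e+00 -1.00000e-03  4.98586e+02]
 [ 1.00000e+00  5.00000e-03 -0.00000e+00 -1.16620e+01]
 [-0.00000e+00 -1.00000e-03 -1.00000e+00  3.03083e+02]
 [ 0.00000e+00  0.00000e+00  0.00000e+00  1.00000e+00]]
```

View pics/w1.png

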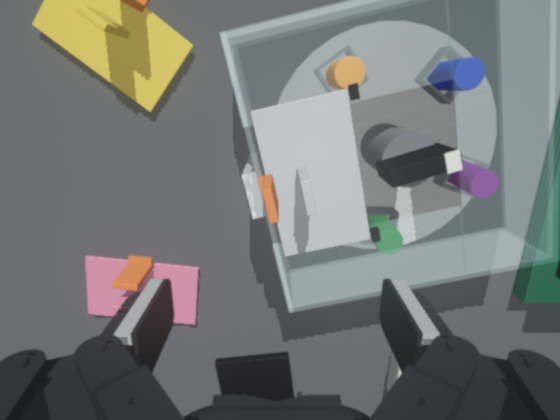

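```bash
python3 - <<'E'
from h import *
K,T,p=load('w1')
cv2.imwrite('pics/c3.png',cv2.resize(p[60:280,210:490],None,fx=2.7,fy=2.7,interpolation=cv2.INTER_CUBIC))
for n,u,v in [('FL',252,109),('BL',349,90),('BR',371,239),('FR',288,256)]:
    print(n,onz('w1',u,v,104).round(1))
g=p.min(2)>165; g=g.astype(np.uint8); 
nl,lab,st,c=cv2.connectedComponentsWithStats(g); print([(s.tolist(),cc.round(0)) for s,cc in zip(st,c) if s[4]>150])
for n,lo,hi,z in [('amberTop',(8,130,120),(22,255,255),85)]:
    h=cv2.cvtColor(p,cv2.COLOR_BGR2HSV); m=cv2.inRange(h,lo,hi); nl,lab,st,c=cv2.connectedComponentsWithStats(m); print([(s.tolist(),cc.round(0)) for s,cc in zip(st,c) if s[4]>80])
E
```

```text
FL [474.3  51.3 104. ]
BL [561.5  68.1 104. ]
BR [594.  -76.4 104. ]
FR [509.4 -96.1 104. ]
[([0, 0, 560, 420, 216891], array([276., 213.])), ([221, 0, 155, 127, 1242], array([274.,  39.])), ([251, 86, 119, 170, 13124], array([314., 167.])), ([445, 149, 18, 24, 309], array([453., 161.])), ([242, 165, 21, 54, 660], array([253., 192.])), ([396, 187, 21, 57, 819], array([405., 215.])), ([274, 244, 18, 64, 202], array([282., 275.])), ([116, 280, 45, 64, 655], array([137., 309.])), ([393, 280, 40, 50, 491], array([412., 303.]))]
[([0, 0, 560, 420, 233738], array([280., 209.])), ([120, 0, 29, 13, 210], array([136.,   4.])), ([259, 176, 18, 46, 430], array([268., 197.])), ([113, 256, 39, 35, 822], array([133., 273.]))]
```

View pics/c3.png

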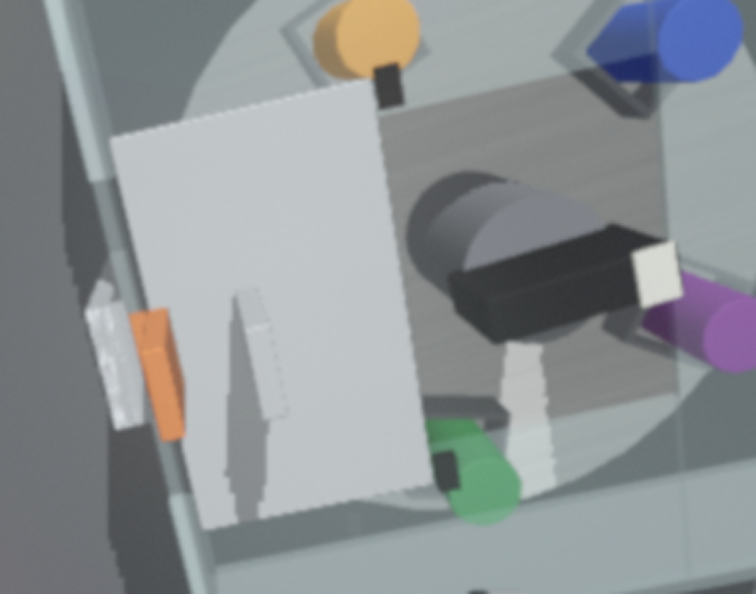

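```bash
cat >> h.py <<'E'
def frame(c,yaw):
    R=np.eye(3); R[:2,:2]=[[np.cos(yaw),-np.sin(yaw)],[np.sin(yaw),np.cos(yaw)]]
    return lambda l: np.array([c[0],c[1],0])+R@np.array(l,float)
E
python3 - <<'E'
from h import *
px=[(251.5,111.1),(348.1,89.6),(370.4,239.3),(285.9,255.2)]
P=np.array([onz('w1',u,v,104) for u,v in px])[:,:2]
L=np.array([(-45,75),(45,75),(45,-75),(-45,-75)],float)
c=P.mean(0); Q=P-c; th=np.arctan2((L[:,0]*Q[:,1]-L[:,1]*Q[:,0]).sum(),(L*Q).sum()); print(P.round(1),c,th)
f=frame(c,th)
for n,l in [('grip',(-19.5,0,146)),('axis',(95,0,137)),('ribtop',(-8,0,162))]: print(n,f(l).round(1),proj('w1',f(l)).round(1))
print('fit',[proj('w1',f((a,b,104))).round(1).tolist() for a,b in L])
for s in ['w1','s1','d1']:
    _,_,p=load(s); p=p.copy()
    for l in [(-45,75,104),(45,75,104),(45,-75,104),(-45,-75,104),(-12,15,162),(-4,15,162),(-12,-15,162),(-4,-15,162),(95,0,152)]:
        q=proj(s,f(l)); cv2.circle(p,tuple(int(round(x*16)) for x in q),16,(0,0,255),-1,shift=4)
    q=proj(s,f((0,0,120))).astype(int); y0=max(q[1]-70,0);x0=max(q[0]-95,0)
    cv2.imwrite(f'pics/o_{s}.png',cv2.resize(p[y0:y0+150,x0:x0+190],None,fx=4,fy=4,interpolation=cv2.INTER_CUBIC))
E
```

```text
[[473.8  49.4]
 [560.7  68.5]
 [593.4 -76.8]
 [507.2 -95.1]] [533.76920737 -13.50482445] 0.2210816432988969
grip [514.7 -17.8 146. ] [297.1 194.9]
axis [626.5   7.3 137. ] [426.6 164.7]
ribtop [526.  -15.3 162. ] [311.9 197.5]
fit [[251.0, 110.7], [348.8, 88.4], [371.1, 239.4], [285.1, 256.4]]
```

View pics/o_w1.png

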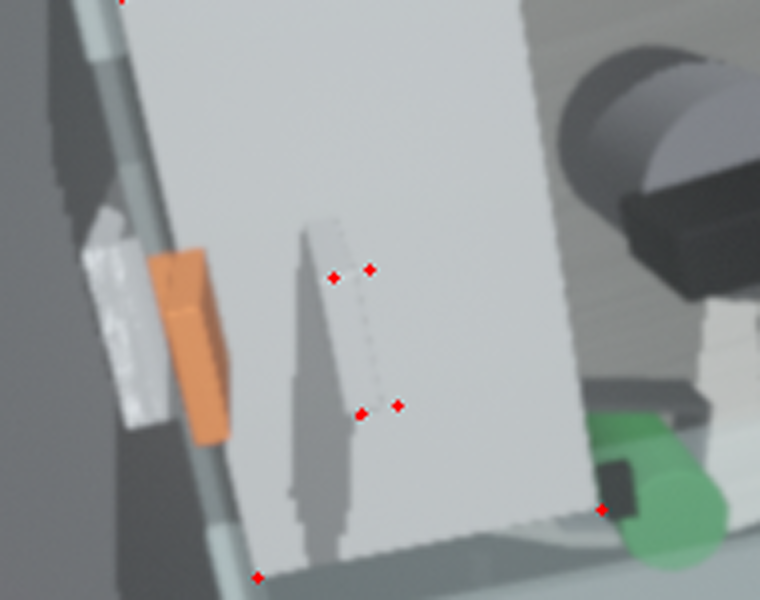

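View pics/o_s1.png

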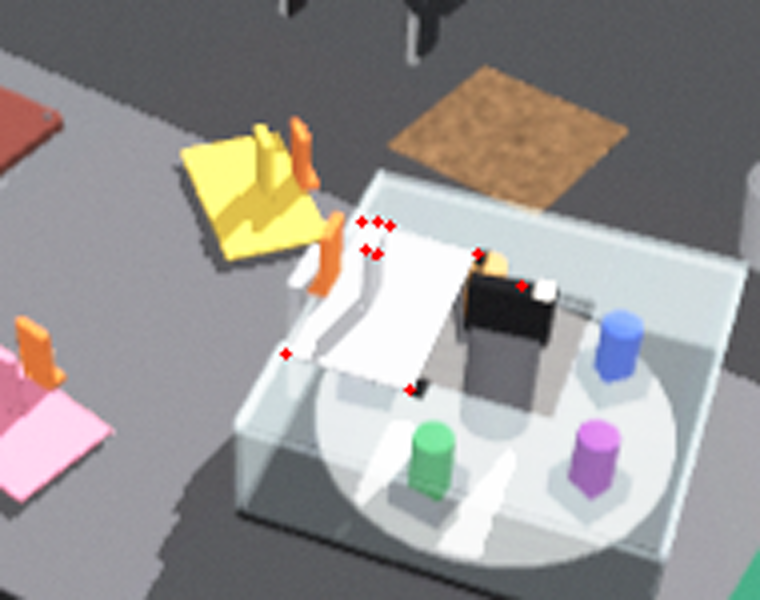

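View pics/o_d1.png

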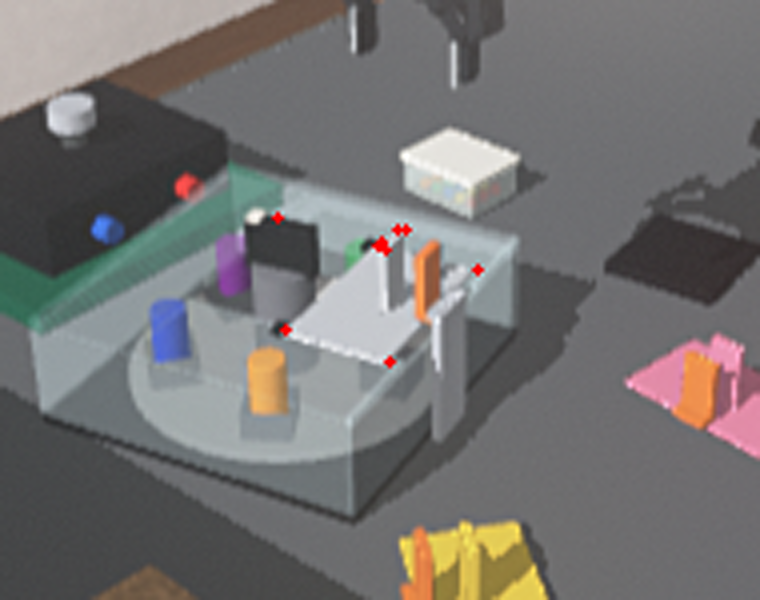

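```bash
python3 - <<'E'
from h import *
_,_,p=load('w1'); q=p[155:230,235:335].astype(float); q=np.clip((q-120)*255/90,0,255).astype(np.uint8)
cv2.imwrite('pics/c4.png',cv2.resize(q,None,fx=7.5,fy=7.5,interpolation=cv2.INTER_CUBIC))
E
```

```text
(no output)
```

View pics/c4.png

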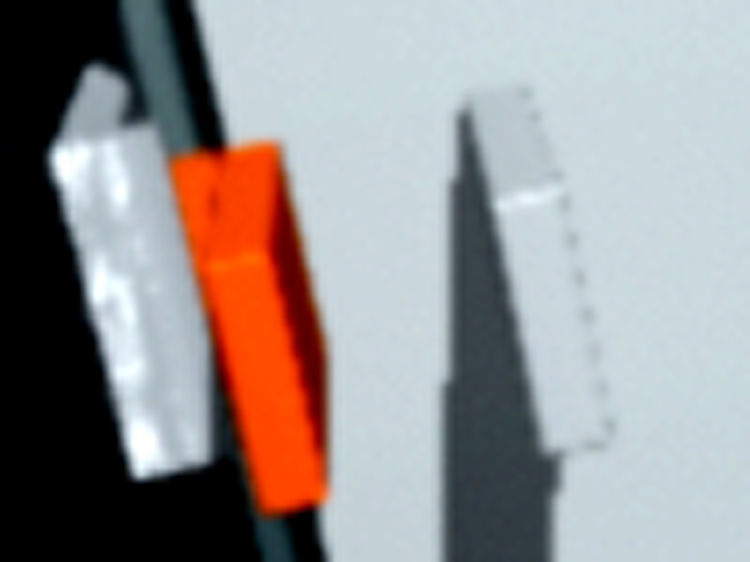

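The contrast-stretched crop puts the rib top centre at (309,198), about 2 mm towards −x of the plate-corner estimate. I'll use a pinch centre of about (513,−18) and yaw 0.221.

step_arm(
  force=40,
  motion=[
    {"x": 0.12,"y": -0.06,"z": -0.5,"wx": 0,"wy": 0,"wz": 0.8,"fingers": -1},
    {"x": 0.235,"y": -0.12,"z": -1.2,"wx": 0,"wy": 0,"wz": 1.55,"fingers": -1},
    {"x": 0.235,"y": -0.12,"z": -1.9,"wx": 0,"wy": 0,"wz": 1.55,"fingers": -1},
    {"x": 0.235,"y": -0.12,"z": -2.4,"wx": 0,"wy": 0,"wz": 1.55,"fingers": -1},
    {"x": 0.235,"y": -0.12,"z": -2.8,"wx": 0,"wy": 0,"wz": 1.55,"fingers": -1},
    {"x": 0.235,"y": -0.12,"z": -2.97,"wx": 0,"wy": 0,"wz": 1.55,"fingers": -1},
    {"x": 0.235,"y": -0.12,"z": -2.97,"wx": 0,"wy": 0,"wz": 1.55,"fingers": -1},
  ],
)

```text
time: 2.98
tcp_pos: [512.8, -18.5, 125.1]
tcp_rot: [-0.0, 0.624, 0.781, -0.0]
force: [1.2, 0.1, -0.2]
gripper_width: 85.7
```

```bash
python3 - <<'E'
from h import *
o=manip.get_obs(); print(o['time'],o['tcp_pos'],o['force'])
shot('wrist','w2'); shot('side','d2'); _,_,p=load('d2'); cv2.imwrite('pics/c5.png',cv2.resize(p[150:270,170:320],None,fx=5,fy=5,interpolation=cv2.INTER_CUBIC))
E
```

```text
2.975 [512.82029531 -18.49334277 125.10738012] [ 1.2185962   0.06216624 -0.20745029]
```

View pics/w2.png

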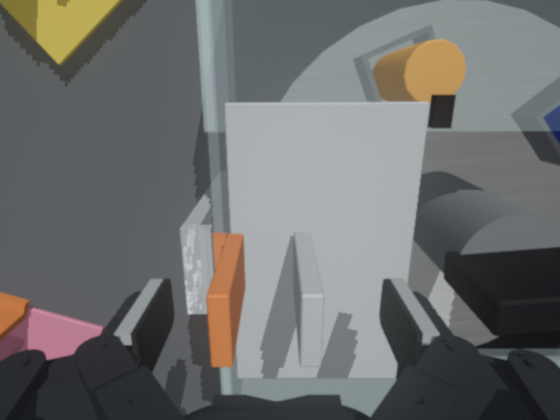

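View pics/c5.png

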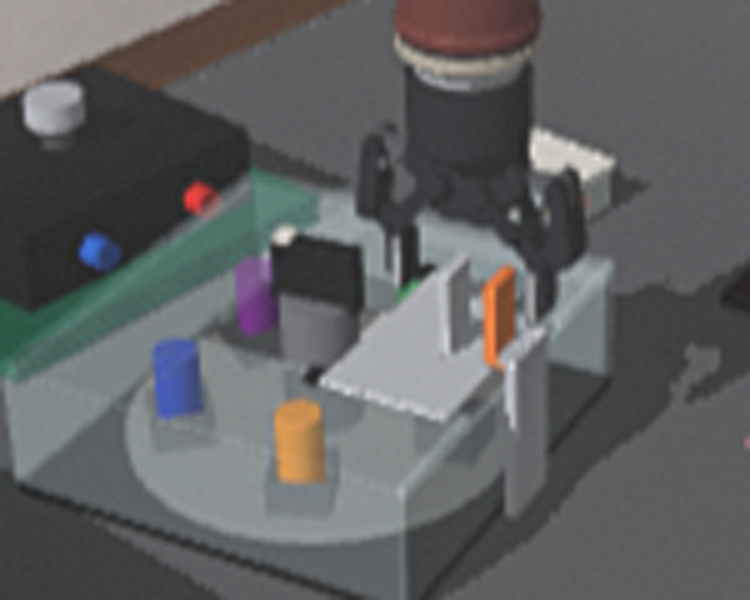

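```bash
python3 - <<'E'
from h import *
o=manip.get_obs();M=pose(o)
print(proj('w2',(M@[0,0,0,1])[:3]),proj('w2',(M@[0,0,-37,1])[:3]))
for s in (-1,1): print([proj('w2',(M@[s*15,y,-37,1])[:3]).round(0).tolist() for y in (-24.5,15.5,7.5,-42)])
E
```

```text
[282.01990401 281.6332778 ] [283.37422489 335.920384  ]
[[215.0, 371.0], [327.0, 371.0], [304.0, 371.0], [166.0, 371.0]]
[[210.0, 298.0], [330.0, 298.0], [306.0, 298.0], [157.0, 298.0]]
```

step_arm(
  force=40,
  motion=[
    {"x": 0,"y": 0,"z": 0,"wx": 0,"wy": 0,"wz": 0,"fingers": 1},
    {"x": 0,"y": 0,"z": 0,"wx": 0,"wy": 0,"wz": 0,"fingers": 1},
    {"x": 0,"y": 0,"z": 0,"wx": 0,"wy": 0,"wz": 0,"fingers": 1},
    {"x": 0,"y": 0,"z": 0,"wx": 0,"wy": 0,"wz": 0,"fingers": 1},
    {"x": 0,"y": 0,"z": 0,"wx": 0,"wy": 0,"wz": 0,"fingers": 1},
    {"x": 0,"y": 0,"z": 0,"wx": 0,"wy": 0,"wz": 0,"fingers": 1},
  ],
)

```text
time: 3.82
tcp_pos: [513.9, -18.0, 126.2]
tcp_rot: [0.001, 0.624, 0.781, 0.0]
force: [-0.7, -0.3, 7.5]
gripper_width: 29.9
```

```bash
python3 - <<'E'
from h import *
o=manip.get_obs(); print(o['time'],o['tcp_pos'],o['force'],o['gripper_width'])
shot('wrist','w3')
E
```

```text
3.825 [513.86830177 -17.96507168 126.20419122] [-0.74654542 -0.31577148  7.52287918] 29.9180637272682
```

View pics/w3.png

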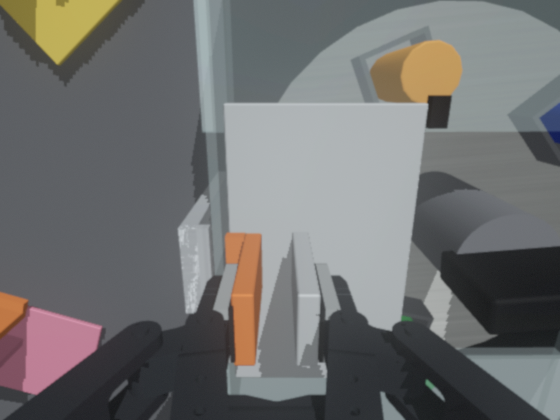

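The tab is fully in (pads about 30–31 mm apart) and pinched evenly. I'll lift gently first.

step_arm(
  force=50,
  motion=[
    {"x": 0,"y": 0,"z": 0.1,"wx": 0,"wy": 0,"wz": 0,"fingers": 1},
    {"x": 0,"y": 0,"z": 0.25,"wx": 0,"wy": 0,"wz": 0,"fingers": 1},
    {"x": 0,"y": 0,"z": 0.4,"wx": 0,"wy": 0,"wz": 0,"fingers": 1},
  ],
)

```text
time: 4.25
tcp_pos: [513.0, -18.0, 149.7]
tcp_rot: [-0.0, 0.624, 0.781, -0.0]
force: [0.7, -0.2, -2.5]
gripper_width: 29.1
```

```bash
python3 - <<'E'
from h import *
o=manip.get_obs(); print(o['time'],o['tcp_pos'],o['force'],o['gripper_width'])
shot('side','d3'); _,_,p=load('d3'); cv2.imwrite('pics/c6.png',cv2.resize(p[150:270,170:320],None,fx=5,fy=5,interpolation=cv2.INTER_CUBIC))
# mat
for s in ('scene0','side0'):
    _,_,p=load(s); h=cv2.cvtColor(p,cv2.COLOR_BGR2HSV); m=cv2.inRange(h,(5,70,40),(20,220,190)); m=cv2.morphologyEx(m,cv2.MORPH_CLOSE,np.ones((5,5)))
    reg=np.zeros_like(m); 
    if s=='scene0': reg[145:200,295:370]=1
    else: reg[280:345,145:245]=1
    m=m*reg; cs,_=cv2.findContours(m,cv2.RETR_EXTERNAL,cv2.CHAIN_APPROX_NONE); c=max(cs,key=cv2.contourArea)
    W=np.array([onz(s,*q[0],4)[:2] for q in c],np.float32); print(s,cv2.minAreaRect(W))
E
```

```text
4.25 [512.98132184 -17.99891275 149.69546945] [ 0.65549484 -0.24448714 -2.54565347] 29.131986518800534
scene0 ((458.2183837890625, 326.98779296875), (162.94114685058594, 160.47900390625), 85.81861114501953)
side0 ((456.4905090332031, 333.11419677734375), (160.077392578125, 160.66775512695312), 85.91426849365234)
```

View pics/c6.png

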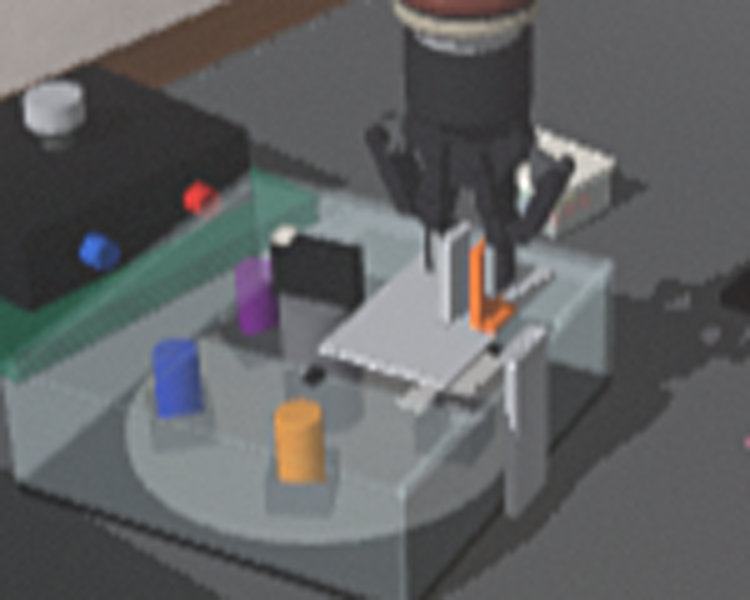

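Cover free with both lugs visible, hook clear of the catch. Mat centre ≈ (457.5, 330), edges turned −4°. Carrying it there.

step_arm(
  force=50,
  motion=[
    {"x": 0,"y": 0.2,"z": 0.6,"wx": 0,"wy": 0,"wz": 0,"fingers": 1},
    {"x": -0.2,"y": 0.9,"z": 0.9,"wx": 0,"wy": 0,"wz": -0.4,"fingers": 1},
    {"x": -0.4,"y": 1.8,"z": 0.9,"wx": 0,"wy": 0,"wz": -0.8,"fingers": 1},
    {"x": -0.6,"y": 2.7,"z": 0.9,"wx": 0,"wy": 0,"wz": -1.2,"fingers": 1},
    {"x": -0.8,"y": 3.6,"z": 0.9,"wx": 0,"wy": 0,"wz": -1.6,"fingers": 1},
    {"x": -1.0,"y": 4.5,"z": 0.7,"wx": 0,"wy": 0,"wz": -1.9,"fingers": 1},
    {"x": -1.2,"y": 5.3,"z": 0.3,"wx": 0,"wy": 0,"wz": -2.1,"fingers": 1},
    {"x": -1.25,"y": 5.82,"z": -0.3,"wx": 0,"wy": 0,"wz": -2.1,"fingers": 1},
  ],
)

```text
time: 5.3
tcp_pos: [437.5, 334.2, 131.6]
tcp_rot: [0.0, 0.731, 0.682, 0.001]
force: [1.1, -1.3, -0.8]
gripper_width: 29.7
```

step_arm(
  motion=[
    {"x": 0,"y": 0,"z": -0.6,"wx": 0,"wy": 0,"wz": 0,"fingers": 1},
    {"x": 0,"y": 0,"z": -1.0,"wx": 0,"wy": 0,"wz": 0,"fingers": 1},
    {"x": 0,"y": 0,"z": -1.3,"wx": 0,"wy": 0,"wz": 0,"fingers": 1},
    {"x": 0,"y": 0,"z": -1.35,"wx": 0,"wy": 0,"wz": 0,"fingers": 1},
    {"x": 0,"y": 0,"z": -1.35,"wx": 0,"wy": 0,"wz": 0,"fingers": 1},
  ],
)

```text
time: 5.92
tcp_pos: [438.4, 331.4, 50.8]
tcp_rot: [0.0, 0.732, 0.682, 0.0]
force: [-0.4, -0.4, -1.3]
gripper_width: 28.8
```

```bash
python3 - <<'E'
from h import *
o=manip.get_obs(); print(o['time'],o['tcp_pos'],o['force'],o['gripper_width'])
shot('side','d4'); _,_,p=load('d4'); cv2.imwrite('pics/c7.png',cv2.resize(p[230:370,120:270],None,fx=4,fy=4,interpolation=cv2.INTER_CUBIC))
E
```

```text
5.925 [438.43943259 331.41459376  50.77793691] [-0.43696794 -0.36813184 -1.31586042] 28.79545298628596
```

View pics/c7.png

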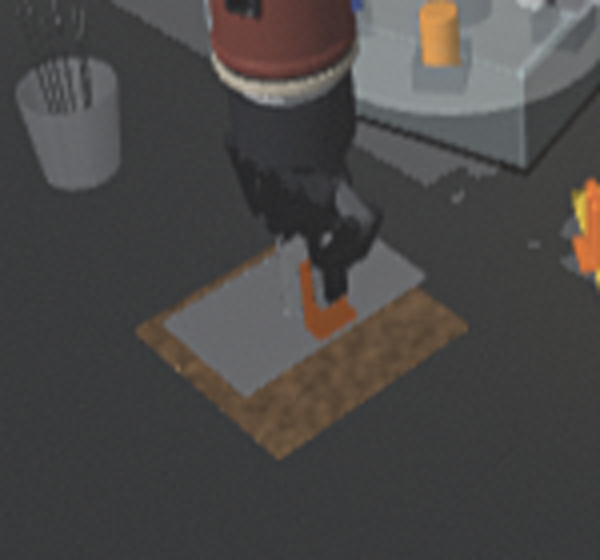

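step_arm(
  motion=[
    {"x": 0,"y": 0,"z": -0.12,"wx": 0,"wy": 0,"wz": 0,"fingers": 1},
    {"x": 0,"y": 0,"z": -0.22,"wx": 0,"wy": 0,"wz": 0,"fingers": 1},
    {"x": 0,"y": 0,"z": -0.24,"wx": 0,"wy": 0,"wz": 0,"fingers": 1},
  ],
)

```text
time: 6.35
tcp_pos: [438.7, 331.2, 37.0]
tcp_rot: [0.001, 0.732, 0.682, 0.0]
force: [-5.9, -6.7, 27.8]
gripper_width: 29.1
```

Contact with the mat at 28 N, so I'll ease off 0.6 mm and open, then rise.

step_arm(
  motion=[
    {"x": 0,"y": 0,"z": 0.01,"wx": 0,"wy": 0,"wz": 0,"fingers": 1},
    {"x": 0,"y": 0,"z": 0.01,"wx": 0,"wy": 0,"wz": 0,"fingers": -1},
    {"x": 0,"y": 0,"z": 0.01,"wx": 0,"wy": 0,"wz": 0,"fingers": -1},
    {"x": 0,"y": 0,"z": 0.01,"wx": 0,"wy": 0,"wz": 0,"fingers": -1},
    {"x": 0,"y": 0,"z": 0.01,"wx": 0,"wy": 0,"wz": 0,"fingers": -1},
    {"x": 0,"y": 0,"z": 0.5,"wx": 0,"wy": 0,"wz": 0,"fingers": -1},
    {"x": 0,"y": 0,"z": 1.3,"wx": 0,"wy": 0,"wz": 0,"fingers": -1},
    {"x": 0,"y": 0,"z": 2.2,"wx": 0,"wy": 0,"wz": 0,"fingers": -1},
  ],
)

```text
time: 7.35
tcp_pos: [437.6, 330.9, 168.6]
tcp_rot: [-0.0, 0.731, 0.682, -0.001]
force: [0.6, -0.4, 0.3]
gripper_width: 85.4
```

```bash
python3 - <<'E'
from h import *
o=manip.get_obs(); print(o['time'],o['tcp_pos'],o['force'],o['gripper_width'])
shot('side','d5'); _,_,p=load('d5'); cv2.imwrite('pics/c8.png',cv2.resize(p[230:370,120:270],None,fx=4,fy=4,interpolation=cv2.INTER_CUBIC))
E
```

```text
7.35 [437.55711251 330.8874993  168.61847823] [ 0.5790202  -0.44930686  0.30656854] 85.37437129092059
```

View pics/c8.png

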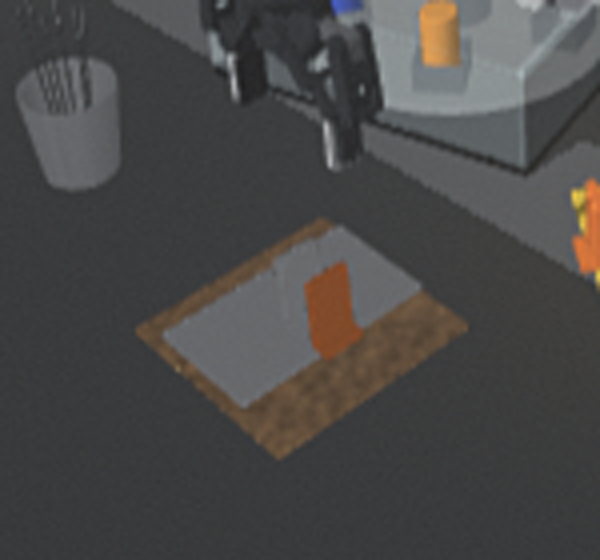

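Cover lies flat and released. Next a look over the knob, with the tool turned so one grasp may allow about +72°.

step_arm(
  motion=[
    {"x": 0.2,"y": -0.4,"z": 0.8,"wx": 0,"wy": 0,"wz": -1.1,"fingers": -1},
    {"x": 0.4,"y": -1.1,"z": 1.4,"wx": 0,"wy": 0,"wz": -2.3,"fingers": -1},
    {"x": 0.7,"y": -1.9,"z": 2.0,"wx": 0,"wy": 0,"wz": -3.5,"fingers": -1},
    {"x": 1.0,"y": -2.7,"z": 2.0,"wx": 0,"wy": 0,"wz": -4.7,"fingers": -1},
    {"x": 1.3,"y": -3.5,"z": 2.0,"wx": 0,"wy": 0,"wz": -5.9,"fingers": -1},
    {"x": 1.6,"y": -4.3,"z": 2.0,"wx": 0,"wy": 0,"wz": -7.1,"fingers": -1},
    {"x": 1.9,"y": -5.0,"z": 2.0,"wx": 0,"wy": 0,"wz": -8.2,"fingers": -1},
    {"x": 2.0,"y": -5.5,"z": 2.0,"wx": 0,"wy": 0,"wz": -9.2,"fingers": -1},
  ],
)

```text
time: 8.4
tcp_pos: [558.6, -1.3, 287.1]
tcp_rot: [0.0, 0.995, 0.104, -0.0]
force: [-0.5, 0.6, 0.5]
gripper_width: 85.5
```

step_arm(
  motion=[
    {"x": 0,"y": 0,"z": 0,"wx": 0,"wy": 0,"wz": 0,"fingers": -1},
    {"x": 0,"y": 0,"z": 0,"wx": 0,"wy": 0,"wz": 0,"fingers": -1},
  ],
)

```text
time: 8.65
tcp_pos: [557.9, 2.2, 287.6]
tcp_rot: [-0.0, 0.994, 0.109, -0.0]
force: [0.1, 1.1, 0.0]
gripper_width: 84.7
```

```bash
python3 - <<'E'
from h import *
o=manip.get_obs(); print(o['time'],o['qpos'].round(2),o['force'],o['gripper_width']); print(pose(o).round(3))
shot('wrist','w4'); shot('scene','s4'); shot('side','d6')
c=np.mean([onz('d5',120+u/4,230+v/4,15) for u,v in [(345,228),(422,288),(245,407),(163,333)]],0); print('cover',c)
print([onz('d5',120+u/4,230+v/4,15).round() for u,v in [(345,228),(422,288),(245,407),(163,333)]])
E
```

```text
8.65 [ 0.38  0.16 -0.53  1.58  0.08  1.42 -1.5 ] [0.0616929  1.14423585 0.00251023] 84.72320576176968
[[ 9.76000e-01  2.17000e-01 -0.00000e+00  5.57892e+02]
 [ 2.17000e-01 -9.76000e-01  1.00000e-03  2.15900e+00]
 [-0.00000e+00 -1.00000e-03 -1.00000e+00  2.87552e+02]
 [ 0.00000e+00  0.00000e+00  0.00000e+00  1.00000e+00]]
cover [460.43995454 332.05009337  15.        ]
[array([497., 254.,  15.]), array([412., 262.,  15.]), array([421., 410.,  15.]), array([512., 402.,  15.])]
```

View pics/w4.png

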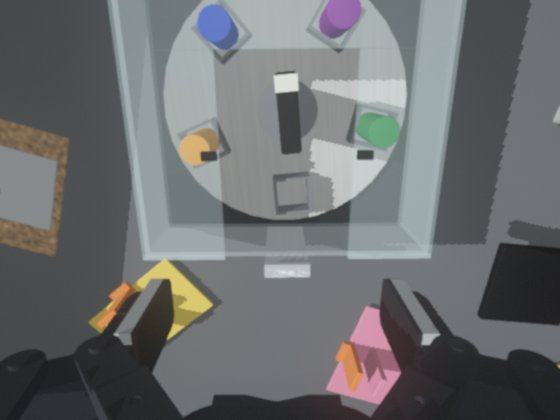

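```bash
python3 - <<'E'
from h import *
_,_,p=load('w4'); cv2.imwrite('pics/c9.png',cv2.resize(p[60:165,245:325],None,fx=5.6,fy=5.6,interpolation=cv2.INTER_CUBIC))
cv2.imwrite('pics/c10.png',cv2.resize(p[110:290,140:440],None,fx=2.6,fy=2.6,interpolation=cv2.INTER_CUBIC))
E
```

```text
(no output)
```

View pics/c9.png

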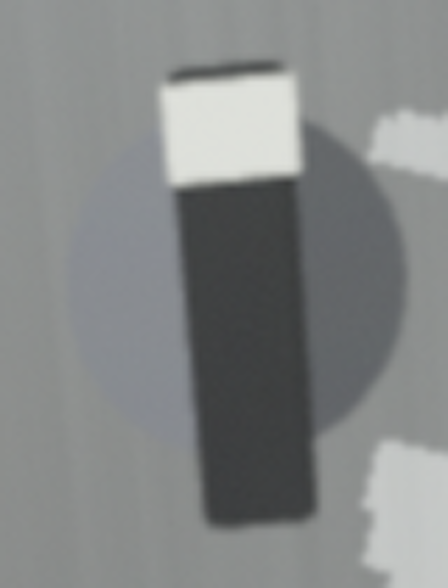

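View pics/c10.png

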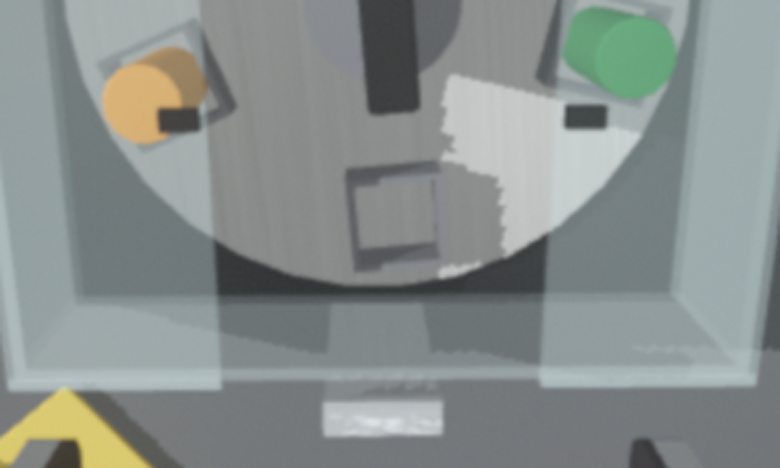

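```bash
python3 - <<'E'
from h import *
C=lambda u,v:(245+u/5.6,60+v/5.6)
D=lambda u,v:(140+u/2.6,110+v/2.6)
a=onz('w4',*C(260,522),152); b=onz('w4',*C(231,75),152); print(a,b,'mid',(a+b)/2,'len',np.linalg.norm(a-b),'yaw',np.arctan2(*(b-a)[1::-1]))
# case front edge at z=92 roof corners outer front: left (10,388),right (755,384) z=100
l=onz('w4',*D(8,389),100); r=onz('w4',*D(756,385),100); print('front edge',l,r,np.linalg.norm(l-r),'yaw',np.arctan2(-(l-r)[0],(l-r)[1]),'mid',(l+r)/2)
yaw=np.arctan2(-(l-r)[0],(l-r)[1]); m=(l+r)/2; print('axis',m+145*np.array([np.cos(yaw),np.sin(yaw),0]))
sl=onz('w4',*D(221,389),100); sr=onz('w4',*D(541,385),100);print('slot',sl,sr,np.linalg.norm(sl-sr),(sl+sr)/2)
_,_,p=load('w4');h=cv2.cvtColor(p,cv2.COLOR_BGR2HSV)
for n,lo,hi in [('amber',(8,110,120),(25,255,255)),('green',(50,80,60),(85,255,255)),('blue',(108,110,60),(128,255,255)),('violet',(132,80,60),(165,255,255))]:
    m=cv2.inRange(h,lo,hi); m[170:]=0; k,_,st,c=cv2.connectedComponentsWithStats(m); i=1+np.argmax(st[1:,4]); print(n,st[i],c[i])
# empty bay floor: fence top z=45
q=[onz('w4',*D(u,v),45) for u,v in [(346,168),(438,162),(440,258),(355,272)]]; print('bay',np.mean(q,0),[x.round() for x in q])
E
```

```text
[592.22302521  -2.52987846 152.        ] [647.4717641   14.33356691 152.        ] mid [619.84739465   5.90184423 152.        ] len 57.765032149542165 yaw 0.2962459200761125
front edge [446.96988941 114.83347267 100.        ] [ 511.52625673 -167.78299147  100.        ] 289.89582674927556 yaw 0.2245710018846828 mid [479.24807307 -26.4747594  100.        ]
axis [620.60708386   5.81502333 100.        ]
slot [464.89592689  34.16503767 100.        ] [493.46824813 -86.51985885 100.        ] 124.02105381916343 [479.18208751 -26.17741059 100.        ]
amber [181 135  29  29 575] [193.58434783 148.42608696]
green [ 357  114   43   33 1050] [378.42952381 129.4247619 ]
blue [198   5  34  38 959] [214.2346194   23.34098019]
violet [ 320    0   41   33 1019] [339.58292444  14.61629048]
bay [532.66523043 -21.33102617  45.        ] [array([548.,   3.,  45.]), array([559., -34.,  45.]), array([519., -45.,  45.]), array([504., -10.,  45.])]
```

```bash
python3 - <<'E'
from h import *
for s,x0,y0 in [('s4',300,180),('d6',200,170)]:
    _,_,p=load(s); cv2.imwrite(f'pics/k_{s}.png',cv2.resize(p[y0:y0+80,x0:x0+100],None,fx=7.5,fy=7.5,interpolation=cv2.INTER_CUBIC))
for s in ['s4','d6','s1','d1']:
    _,_,p=load(s); h=cv2.cvtColor(p,cv2.COLOR_BGR2HSV)
    for n,lo,hi in [('amber',(8,110,120),(25,255,255)),('green',(50,80,60),(85,255,255)),('blue',(108,110,60),(128,255,255)),('violet',(132,80,60),(165,255,255))]:
        m=cv2.inRange(h,lo,hi); k,_,st,c=cv2.connectedComponentsWithStats(m); print(s,n,[(st[i].tolist(),c[i].round(1).tolist()) for i in range(1,k) if 40<st[i,4]<400][:4])
E
```

```text
s4 amber [([383, 6, 14, 49, 124], [389.6, 32.7]), ([518, 37, 42, 83, 315], [542.8, 73.6]), ([377, 88, 34, 14, 207], [393.2, 94.3]), ([411, 100, 34, 14, 214], [425.8, 106.3])]
s4 green [([308, 240, 11, 19, 165], [313.3, 248.5])]
s4 blue [([355, 214, 11, 15, 128], [359.8, 221.0])]
s4 violet [([378, 99, 30, 13, 185], [391.3, 105.3]), ([408, 111, 32, 14, 201], [422.0, 117.3]), ([349, 239, 12, 19, 162], [354.1, 247.8])]
d6 amber [([361, 137, 21, 12, 141], [371.1, 142.4]), ([368, 176, 27, 8, 114], [380.5, 179.5]), ([225, 230, 10, 16, 136], [229.3, 237.7]), ([331, 231, 12, 19, 146], [337.2, 240.3])]
d6 green [([250, 203, 8, 15, 96], [253.1, 210.8])]
d6 blue [([88, 190, 10, 30, 41], [92.5, 204.7]), ([186, 196, 8, 8, 47], [189.3, 199.9]), ([42, 199, 12, 32, 46], [47.2, 215.1]), ([201, 218, 9, 16, 122], [204.8, 225.1])]
d6 violet [([360, 147, 21, 13, 138], [369.7, 152.7]), ([217, 202, 9, 15, 96], [220.5, 209.1])]
s1 amber [([99, 0, 19, 32, 347], [107.8, 14.6]), ([390, 0, 7, 17, 56], [393.2, 9.0]), ([386, 17, 10, 22, 81], [390.5, 28.2]), ([518, 38, 42, 85, 393], [541.7, 75.7])]
s1 green [([308, 240, 11, 19, 165], [313.3, 248.5])]
s1 blue [([355, 214, 12, 15, 131], [359.9, 220.9])]
s1 violet [([378, 99, 30, 13, 186], [391.2, 105.3]), ([408, 111, 32, 13, 200], [422.0, 117.2]), ([349, 239, 12, 19, 165], [354.1, 247.8])]
d1 amber [([361, 137, 22, 12, 140], [371.1, 142.4]), ([368, 177, 27, 7, 101], [382.4, 179.7]), ([370, 189, 35, 30, 390], [389.6, 205.9]), ([267, 203, 6, 20, 92], [269.4, 212.1])]
d1 green []
d1 blue [([186, 196, 8, 8, 47], [189.2, 199.7]), ([42, 199, 12, 32, 47], [47.3, 215.4]), ([201, 218, 9, 16, 121], [204.8, 225.1])]
d1 violet [([360, 147, 21, 12, 132], [369.7, 152.6]), ([217, 202, 9, 15, 94], [220.5, 209.1])]
```

View pics/k_s4.png

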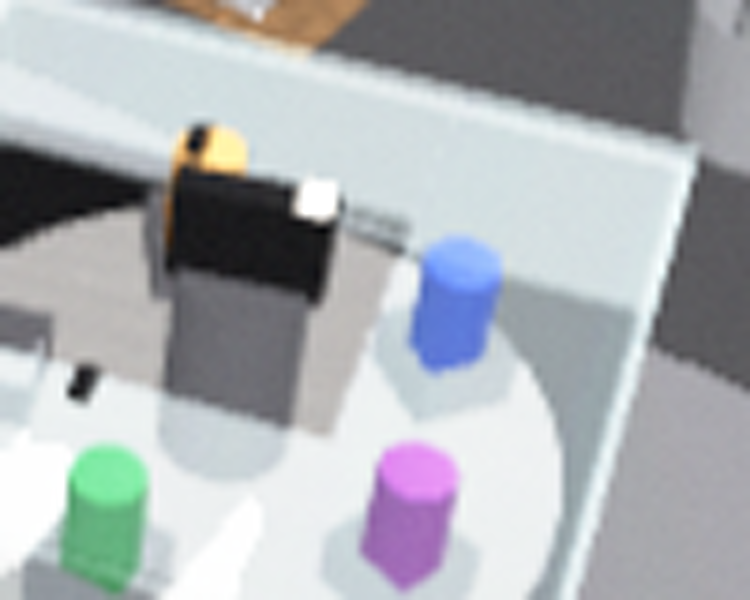

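View pics/k_d6.png

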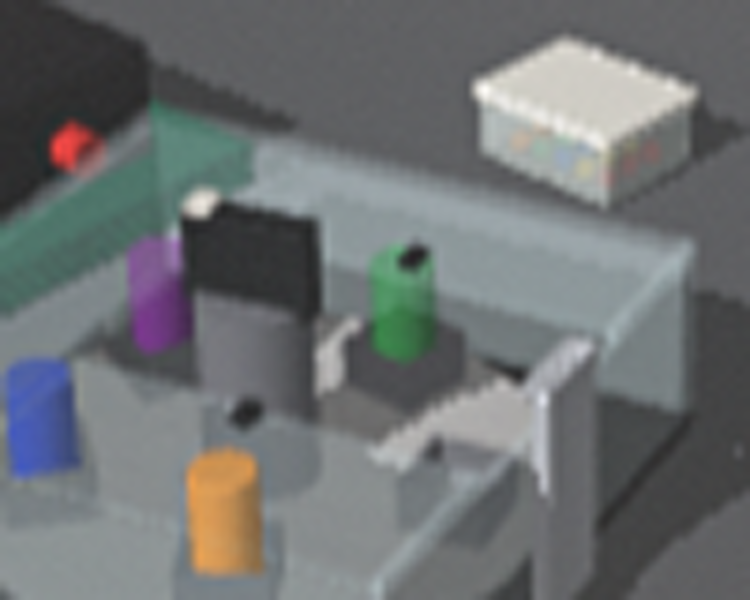

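```bash
cat >> h.py <<'E'
def tri(obs):
    A=np.zeros((3,3));b=np.zeros(3)
    for f,u,v in obs:
        o,d=ray(f,u,v); d=d/np.linalg.norm(d); Pm=np.eye(3)-np.outer(d,d); A+=Pm; b+=Pm@o
    x=np.linalg.solve(A,b); return x.round(1),[ (proj(f,x)-[u,v]).round(1).tolist() for f,u,v in obs]
E
python3 - <<'E'
from h import *
D=lambda u,v:(140+u/2.6,110+v/2.6)
print('mark',tri([('s4',342.3,206.4),('d6',226.9,197.2)]), 'w4', onz('w4',245+232/5.6,60+130/5.6,153))
print('blue',tri([('s4',361.3,214.9),('d6',205.6,219.3)]))
print('green',tri([('s4',314.4,243.3),('d6',254,204.4)]), 'w4',onz('w4',*D(635,53),85))
for s,u,v in [('s4',361.3,214.9),('d6',205.6,219.3)]: print('blue',s,onz(s,u,v,85))
for s,u,v in [('s4',314.4,243.3),('d6',254,204.4)]: print('green',s,onz(s,u,v,85))
print('violet',onz('s4',355.7,242.7,85)); print('amber d6',onz('d6',229.9,232,85),'w4',onz('w4',*D(142,103),85))
# fingers
o=manip.get_obs();M=pose(o)
print([proj('w4',(M@[0,y,-13,1])[:3]).round(1).tolist() for y in (-42.5,42.5)])
# expected stub positions from w4 axis
for n,k in [('amber',-1),('green',1),('violet',2),('blue',-2)]:
    a=0.2962+np.pi+k*np.radians(72); print(n,(620.3+95*np.cos(a)).round(1),(5.9+95*np.sin(a)).round(1))
E
```

```text
mark (array([642.6,  15.7, 150. ]), [[0.0, -0.0], [0.0, 0.0]]) w4 [640.97522925  12.72580644 153.        ]
blue (array([677.7,  82.6,  84.1]), [[-0.0, 0.0], [-0.0, -0.0]])
green (array([622.4, -88.8,  83.1]), [[-0.1, 0.0], [-0.1, -0.0]]) w4 [621.48424569 -87.67464349  85.        ]
blue s4 [677.98923502  81.75134743  85.        ]
blue d6 [676.56728767  83.42271916  85.        ]
green s4 [623.35108892 -90.05091417  85.        ]
green d6 [620.00497502 -86.62391638  85.        ]
violet [713.07990237 -24.33582795  85.        ]
amber d6 [565.55408276  84.75634778  85.        ] w4 [565.10100047  83.16746197  85.        ]
[[170.1, 294.1], [378.4, 294.1]]
amber 565.8 83.7
green 618.6 -89.1
violet 710.1 -25.1
blue 677.5 81.7
```

Fixed-camera triangulation and the wrist view agree: axis ≈ (621, 6), rotor yaw ≈ 0.30, case yaw 0.2245. Amber needs about +67°. I'll grasp the knob.

step_arm(
  force=30,
  motion=[
    {"x": 0.6,"y": 0.05,"z": -0.6,"wx": 0,"wy": 0,"wz": 0.3,"fingers": -1},
    {"x": 1.05,"y": 0.085,"z": -1.2,"wx": 0,"wy": 0,"wz": 0.61,"fingers": -1},
    {"x": 1.05,"y": 0.085,"z": -1.9,"wx": 0,"wy": 0,"wz": 0.61,"fingers": -1},
    {"x": 1.05,"y": 0.085,"z": -2.5,"wx": 0,"wy": 0,"wz": 0.61,"fingers": -1},
    {"x": 1.05,"y": 0.085,"z": -2.83,"wx": 0,"wy": 0,"wz": 0.61,"fingers": -1},
    {"x": 1.05,"y": 0.085,"z": -2.83,"wx": 0,"wy": 0,"wz": 0.61,"fingers": -1},
  ],
)

```text
time: 9.55
tcp_pos: [620.4, 6.7, 117.1]
tcp_rot: [-0.0, 0.989, 0.15, -0.001]
force: [-0.5, 0.3, 0.6]
gripper_width: 85.5
```

```bash
python3 - <<'E'
from h import *
o=manip.get_obs(); print(o['time'],o['tcp_pos'],o['force'],o['gripper_width'],o['qpos'].round(2))
shot('wrist','w5')
E
```

```text
9.55 [620.38528404   6.6819156  117.12120976] [-0.48914614  0.33778742  0.57647518] 85.52241441501641 [ 0.33  0.41 -0.51  1.65  0.22  1.14 -1.51]
```

View pics/w5.png

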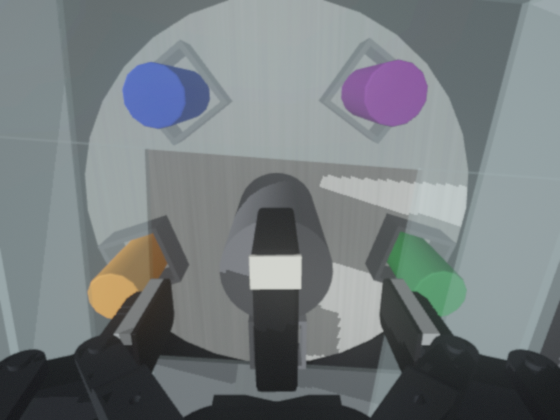

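step_arm(
  motion=[
    {"x": 0,"y": 0,"z": 0,"wx": 0,"wy": 0,"wz": 0,"fingers": 1},
    {"x": 0,"y": 0,"z": 0,"wx": 0,"wy": 0,"wz": 0,"fingers": 1},
    {"x": 0,"y": 0,"z": 0,"wx": 0,"wy": 0,"wz": 0,"fingers": 1},
    {"x": 0,"y": 0,"z": 0,"wx": 0,"wy": 0,"wz": 0,"fingers": 1},
    {"x": 0,"y": 0,"z": 0,"wx": 0,"wy": 0,"wz": 0,"fingers": 1},
    {"x": 0,"y": 0,"z": 0,"wx": 0,"wy": 0,"wz": 0,"fingers": 1},
  ],
)

```text
time: 10.35
tcp_pos: [621.0, 7.0, 118.4]
tcp_rot: [-0.0, 0.989, 0.15, 0.0]
force: [-3.0, 3.0, 5.7]
gripper_width: 15.8
```

step_arm(
  motion=[
    {"x": 0,"y": 0,"z": 0,"wx": 0,"wy": 0,"wz": 0.6,"fingers": 1},
    {"x": 0,"y": 0,"z": 0,"wx": 0,"wy": 0,"wz": 1.6,"fingers": 1},
    {"x": 0,"y": 0,"z": 0,"wx": 0,"wy": 0,"wz": 2.6,"fingers": 1},
    {"x": 0,"y": 0,"z": 0,"wx": 0,"wy": 0,"wz": 3.6,"fingers": 1},
    {"x": 0,"y": 0,"z": 0,"wx": 0,"wy": 0,"wz": 4.2,"fingers": 1},
    {"x": 0,"y": 0,"z": 0,"wx": 0,"wy": 0,"wz": 4.2,"fingers": 1},
  ],
)

```text
time: 11.1
tcp_pos: [621.3, 6.5, 118.4]
tcp_rot: [-0.0, 0.903, 0.43, 0.0]
force: [-1.1, 1.2, 4.7]
gripper_width: 15.9
```

step_arm(
  motion=[
    {"x": 0,"y": 0,"z": 0,"wx": 0,"wy": 0,"wz": 0.6,"fingers": 1},
    {"x": 0,"y": 0,"z": 0,"wx": 0,"wy": 0,"wz": 1.6,"fingers": 1},
    {"x": 0,"y": 0,"z": 0,"wx": 0,"wy": 0,"wz": 2.6,"fingers": 1},
    {"x": 0,"y": 0,"z": 0,"wx": 0,"wy": 0,"wz": 3.6,"fingers": 1},
    {"x": 0,"y": 0,"z": 0,"wx": 0,"wy": 0,"wz": 4.22,"fingers": 1},
    {"x": 0,"y": 0,"z": 0,"wx": 0,"wy": 0,"wz": 4.22,"fingers": 1},
    {"x": 0,"y": 0,"z": 0,"wx": 0,"wy": 0,"wz": 4.22,"fingers": 1},
  ],
)

```text
time: 11.98
tcp_pos: [621.9, 6.3, 118.4]
tcp_rot: [0.001, 0.74, 0.672, 0.001]
force: [5.0, 0.6, 3.7]
gripper_width: 15.7
```

step_arm(
  motion=[
    {"x": 0,"y": 0,"z": 0,"wx": 0,"wy": 0,"wz": 0,"fingers": -1},
    {"x": 0,"y": 0,"z": 0,"wx": 0,"wy": 0,"wz": 0,"fingers": -1},
    {"x": 0,"y": 0,"z": 0,"wx": 0,"wy": 0,"wz": 0,"fingers": -1},
    {"x": 0,"y": 0,"z": 0,"wx": 0,"wy": 0,"wz": 0,"fingers": -1},
    {"x": 0,"y": 0,"z": 0.6,"wx": 0,"wy": 0,"wz": 0,"fingers": -1},
    {"x": 0,"y": 0,"z": 1.4,"wx": 0,"wy": 0,"wz": 0,"fingers": -1},
    {"x": 0,"y": 0,"z": 2.2,"wx": 0,"wy": 0,"wz": 0,"fingers": -1},
    {"x": 0,"y": 0,"z": 2.8,"wx": 0,"wy": 0,"wz": 0,"fingers": -1},
  ],
)

```text
time: 12.98
tcp_pos: [621.2, 6.5, 288.2]
tcp_rot: [0.001, 0.74, 0.673, 0.001]
force: [-1.0, -1.1, 0.2]
gripper_width: 85.6
```

```bash
python3 - <<'E'
from h import *
o=manip.get_obs(); print(o['time'],o['tcp_pos'],o['force'],o['gripper_width'],o['qpos'].round(2)); print(pose(o).round(3))
shot('wrist','w6');shot('side','d7');shot('scene','s7')
_,_,p=load('d7'); cv2.imwrite('pics/c11.png',cv2.resize(p[170:270,160:310],None,fx=5,fy=5,interpolation=cv2.INTER_CUBIC))
E
```

```text
12.975 [621.22018894   6.46815883 288.24895887] [-0.98699529 -1.14866993  0.20788505] 85.62679359166748 [ 0.5   0.34 -0.76  1.42  0.23  1.47 -0.35]
[[ 9.40000e-02  9.96000e-01  2.00000e-03  6.21220e+02]
 [ 9.96000e-01 -9.40000e-02 -0.00000e+00  6.46800e+00]
 [ 0.00000e+00  2.00000e-03 -1.00000e+00  2.88249e+02]
 [ 0.00000e+00  0.00000e+00  0.00000e+00  1.00000e+00]]
```

View pics/w6.png

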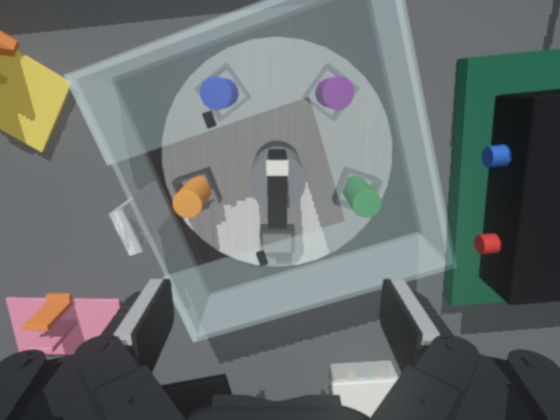

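View pics/c11.png

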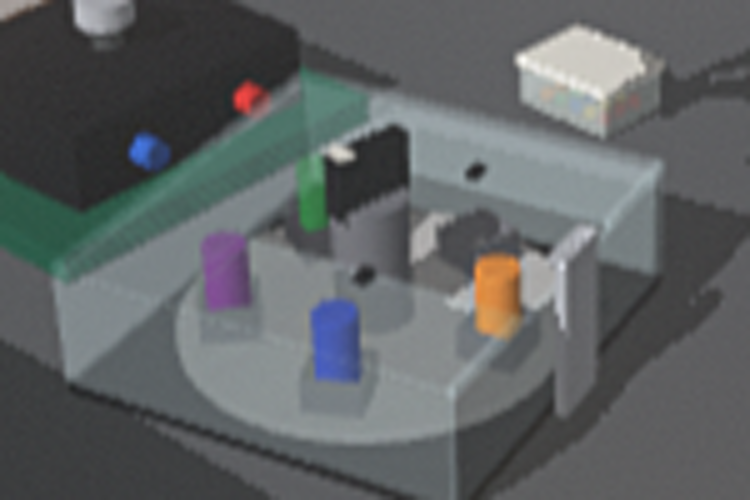

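```bash
python3 - <<'E'
from h import *
print(onz('d7',160+497/5,170+263/5,85))
_,_,p=load('w6'); cv2.imwrite('pics/c12.png',cv2.resize(p[160:230,160:230],None,fx=8,fy=8,interpolation=cv2.INTER_CUBIC))
_,_,p=load('s7'); cv2.imwrite('pics/c13.png',cv2.resize(p[180:250,270:340],None,fx=8,fy=8,interpolation=cv2.INTER_CUBIC))
E
```

```text
[530.92037807 -13.59821002  85.        ]
```

View pics/c12.png

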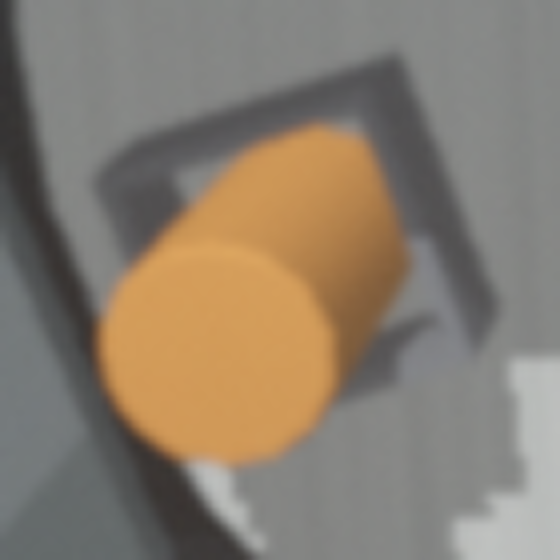

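View pics/c13.png

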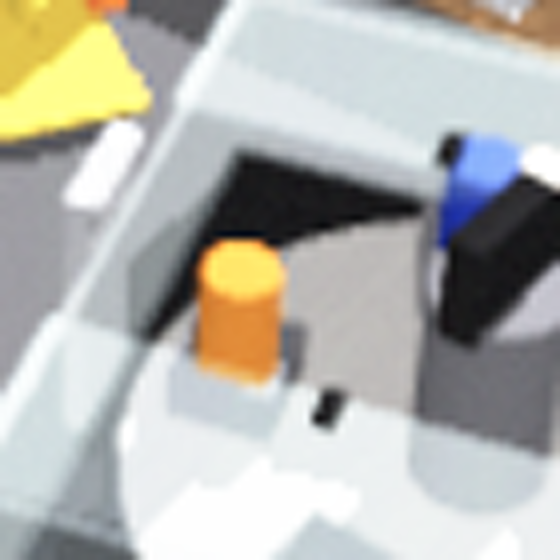

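```bash
python3 - <<'E'
from h import *
a=(160+218/8,160+352/8); b=(270+242/8,180+270/8)
print('w6',onz('w6',*a,85),'s7',onz('s7',*b,85),tri([('s7',*b),('d7',259.4,222.6)]))
E
```

```text
w6 [528.38092999 -14.02803762  85.        ] s7 [531.31248592 -15.7258772   85.        ] (array([531.3, -14.7,  84.2]), [[0.2, -0.0], [0.1, 0.0]])
```

Amber is at about (530,−14.5), opening centre about (528.4,−15): centred within 3 mm. I'll turn the tool so the jaws open along the case's y, half-opened, and hover.

step_arm(
  motion=[
    {"x": -0.2,"y": 0,"z": 0,"wx": 0,"wy": 0,"wz": -1.1,"fingers": -0.45},
    {"x": -0.4,"y": -0.1,"z": 0,"wx": 0,"wy": 0,"wz": -2.3,"fingers": -0.45},
    {"x": -0.6,"y": -0.15,"z": -0.2,"wx": 0,"wy": 0,"wz": -3.5,"fingers": -0.45},
    {"x": -0.8,"y": -0.2,"z": -0.4,"wx": 0,"wy": 0,"wz": -4.7,"fingers": -0.45},
    {"x": -1.1,"y": -0.25,"z": -0.7,"wx": 0,"wy": 0,"wz": -5.9,"fingers": -0.45},
    {"x": -1.3,"y": -0.3,"z": -1.0,"wx": 0,"wy": 0,"wz": -7.0,"fingers": -0.45},
    {"x": -1.52,"y": -0.35,"z": -1.3,"wx": 0,"wy": 0,"wz": -8.1,"fingers": -0.45},
    {"x": -1.52,"y": -0.35,"z": -1.43,"wx": 0,"wy": 0,"wz": -8.97,"fingers": -0.45},
  ],
)

```text
time: 14.12
tcp_pos: [527.8, -15.3, 197.8]
tcp_rot: [0.0, 0.994, 0.109, -0.002]
force: [-0.2, -0.2, 0.3]
gripper_width: 61.9
```

step_arm(
  motion=[
    {"x": 0,"y": 0,"z": 0,"wx": 0,"wy": 0,"wz": 0,"fingers": -0.45},
    {"x": 0,"y": 0,"z": 0,"wx": 0,"wy": 0,"wz": 0,"fingers": -0.45},
  ],
)

```text
time: 14.38
tcp_pos: [529.8, -14.6, 199.9]
tcp_rot: [-0.0, 0.994, 0.113, -0.0]
force: [-0.1, -0.2, 0.1]
gripper_width: 61.9
```

```bash
python3 - <<'E'
from h import *
o=manip.get_obs(); print(o['time'],o['tcp_pos'],o['force'],o['gripper_width'],o['qpos'].round(2)); M=pose(o);print(M.round(3))
shot('wrist','w7'); print(proj('w7',[M[0,3],M[1,3],85]), np.arctan2(M[1,1],M[0,1]))
E
```

```text
14.375 [529.77068915 -14.63720601 199.92170188] [-0.12006164 -0.15414057  0.11441993] 61.8629593907212 [ 0.51  0.16 -0.61  1.77  0.1   1.24 -1.48]
[[ 9.74000e-01  2.25000e-01 -0.00000e+00  5.29771e+02]
 [ 2.25000e-01 -9.74000e-01  0.00000e+00 -1.46370e+01]
 [-0.00000e+00 -0.00000e+00 -1.00000e+00  1.99922e+02]
 [ 0.00000e+00  0.00000e+00  0.00000e+00  1.00000e+00]]
[275.78597774 201.38356836] -1.3435148975946167
```

View pics/w7.png

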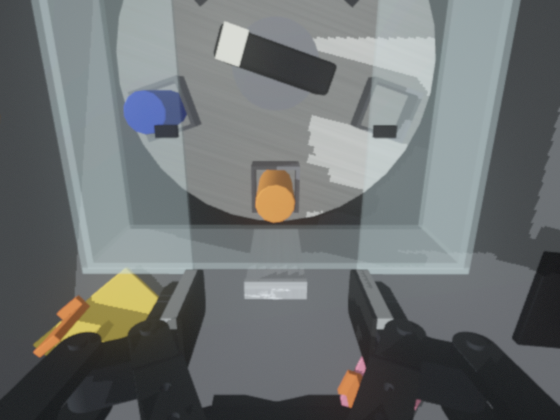

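Amber's top is at (275,202), against (276,201) predicted for the tool axis. Descending.

step_arm(
  force=35,
  motion=[
    {"x": 0,"y": 0,"z": -0.6,"wx": 0,"wy": 0,"wz": 0,"fingers": -0.45},
    {"x": 0,"y": 0,"z": -1.2,"wx": 0,"wy": 0,"wz": 0,"fingers": -0.45},
    {"x": 0,"y": 0,"z": -1.7,"wx": 0,"wy": 0,"wz": 0,"fingers": -0.45},
    {"x": 0,"y": 0,"z": -2.1,"wx": 0,"wy": 0,"wz": 0,"fingers": -0.45},
    {"x": 0,"y": 0,"z": -2.4,"wx": 0,"wy": 0,"wz": 0,"fingers": -0.45},
    {"x": 0,"y": 0,"z": -2.51,"wx": 0,"wy": 0,"wz": 0,"fingers": -0.45},
    {"x": 0,"y": 0,"z": -2.51,"wx": 0,"wy": 0,"wz": 0,"fingers": -0.45},
  ],
)

```text
time: 15.3
tcp_pos: [530.0, -14.6, 49.7]
tcp_rot: [-0.0, 0.994, 0.112, 0.0]
force: [-0.4, 1.9, -0.4]
gripper_width: 61.6
```

step_arm(
  motion=[
    {"x": 0,"y": 0,"z": 0,"wx": 0,"wy": 0,"wz": 0,"fingers": 1},
    {"x": 0,"y": 0,"z": 0,"wx": 0,"wy": 0,"wz": 0,"fingers": 1},
    {"x": 0,"y": 0,"z": 0,"wx": 0,"wy": 0,"wz": 0,"fingers": 1},
    {"x": 0,"y": 0,"z": 0,"wx": 0,"wy": 0,"wz": 0,"fingers": 1},
    {"x": 0,"y": 0,"z": 0,"wx": 0,"wy": 0,"wz": 0,"fingers": 1},
  ],
)

```text
time: 15.92
tcp_pos: [530.5, -14.7, 50.3]
tcp_rot: [0.0, 0.994, 0.112, 0.001]
force: [-1.4, 1.2, 7.0]
gripper_width: 29.0
```

```bash
python3 - <<'E'
from h import *
o=manip.get_obs(); print(o['time'],o['tcp_pos'],o['force'],o['gripper_width'])
shot('side','d8')
_,_,p=load('d8'); cv2.imwrite('pics/c14.png',cv2.resize(p[150:270,170:320],None,fx=5,fy=5,interpolation=cv2.INTER_CUBIC))
# pad
for s in ('scene0','side0'):
    _,_,p=load(s); g=p.max(2); m=(g<28).astype(np.uint8); r=np.zeros_like(m)
    if s=='scene0': r[270:340,165:245]=1
    else: r[190:225,305:360]=1
    m=cv2.morphologyEx(m*r,cv2.MORPH_OPEN,np.ones((3,3))); cs,_=cv2.findContours(m,cv2.RETR_EXTERNAL,cv2.CHAIN_APPROX_NONE); c=max(cs,key=cv2.contourArea)
    W=np.array([onz(s,*q[0],12)[:2] for q in c],np.float32); print(s,cv2.boundingRect(c),cv2.minAreaRect(W))
E
```

```text
15.925 [530.48018215 -14.68908612  50.34126968] [-1.36902491  1.1998945   7.03780907] 29.036449258961223Traceback (most recent call last):
  File "<stdin>", line 10, in <module>
ValueError: max() iterable argument is empty
```

View pics/c14.png

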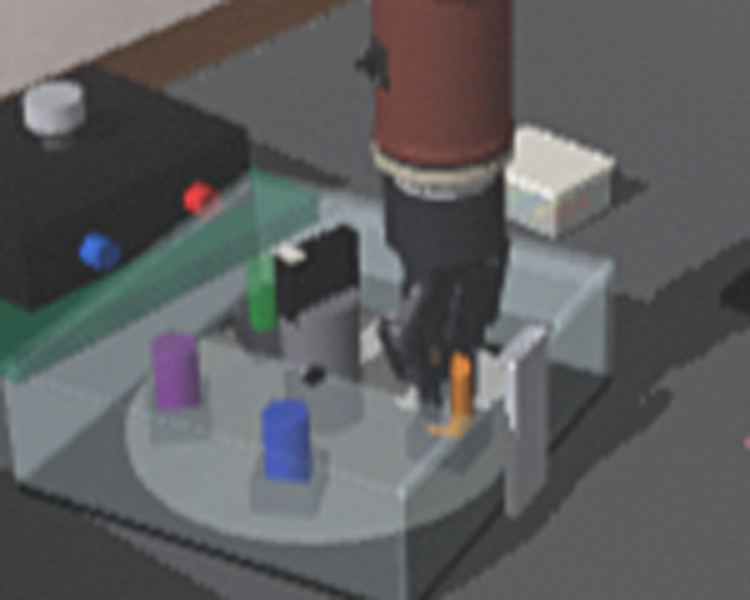

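Stub gripped at 29 mm (about 30 mm with the sensor's bias). Lifting.

step_arm(
  force=40,
  motion=[
    {"x": 0,"y": 0,"z": 0.15,"wx": 0,"wy": 0,"wz": 0,"fingers": 1},
    {"x": 0,"y": 0,"z": 0.5,"wx": 0,"wy": 0,"wz": 0,"fingers": 1},
    {"x": 0,"y": 0,"z": 1.0,"wx": 0,"wy": 0,"wz": 0,"fingers": 1},
    {"x": 0,"y": 0,"z": 1.5,"wx": 0,"wy": 0,"wz": 0,"fingers": 1},
    {"x": 0,"y": 0,"z": 2.0,"wx": 0,"wy": 0,"wz": 0,"fingers": 1},
    {"x": 0,"y": 0,"z": 2.4,"wx": 0,"wy": 0,"wz": 0,"fingers": 1},
  ],
)

```text
time: 16.73
tcp_pos: [529.8, -14.7, 195.1]
tcp_rot: [0.0, 0.994, 0.112, 0.0]
force: [0.7, -0.8, -1.6]
gripper_width: 28.7
```

```bash
python3 - <<'E'
from h import *
o=manip.get_obs(); print(o['time'],o['tcp_pos'],o['force'],o['gripper_width'])
shot('side','d9'); shot('scene','s9')
_,_,p=load('d9'); cv2.imwrite('pics/c15.png',cv2.resize(p[130:250,210:360],None,fx=5,fy=5,interpolation=cv2.INTER_CUBIC))
_,_,p=load('s9'); cv2.imwrite('pics/c16.png',cv2.resize(p[250:350,160:320],None,fx=4.5,fy=4.5,interpolation=cv2.INTER_CUBIC))
E
```

```text
16.725 [529.80822995 -14.66360496 195.13950454] [ 0.74317103 -0.77292377 -1.58739974] 28.713917712583918
```

View pics/c15.png

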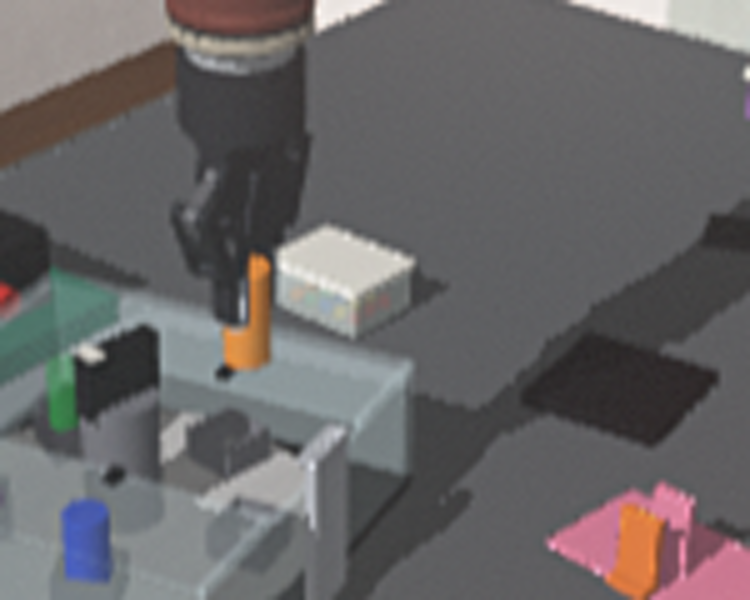

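View pics/c16.png

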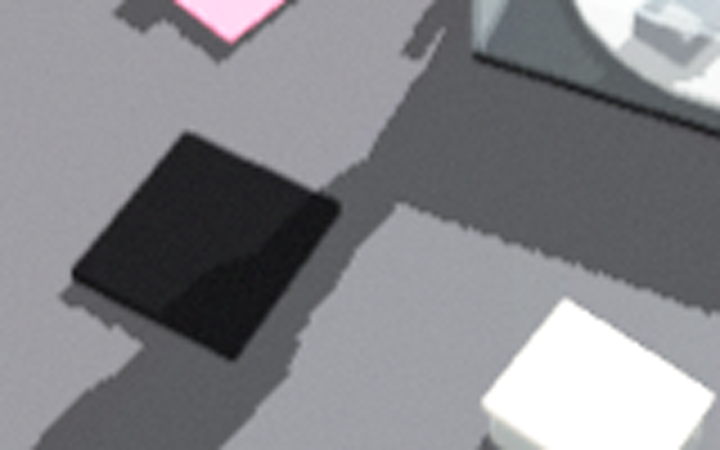

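```bash
python3 - <<'E'
from h import *
A=[onz('s9',160+u/4.5,250+v/4.5,12) for u,v in [(187,132),(341,207),(237,350),(74,270)]]
B=[onz('d9',210+u/5,130+v/5,12) for u,v in [(590,333),(718,377),(655,438),(523,395)]]
for X in (A,B): print(np.mean(X,0).round(1),np.array(X)[:,:2].round(0).tolist())
E
```

```text
[ 473.1 -362.8   12. ] [[413.0, -317.0], [521.0, -305.0], [533.0, -407.0], [426.0, -422.0]]
[ 463.7 -353.9   12. ] [[525.0, -403.0], [415.0, -410.0], [405.0, -308.0], [511.0, -295.0]]
```

Pad centre ≈ (468,−358), from two views that differ by about 9 mm; the tolerance is 45 mm. Carrying the stub across at height.

step_arm(
  motion=[
    {"x": -0.05,"y": -0.4,"z": 0.1,"wx": 0,"wy": 0,"wz": 0,"fingers": 1},
    {"x": -0.2,"y": -1.2,"z": 0.1,"wx": 0,"wy": 0,"wz": 0,"fingers": 1},
    {"x": -0.4,"y": -2.1,"z": 0.1,"wx": 0,"wy": 0,"wz": 0,"fingers": 1},
    {"x": -0.55,"y": -3.0,"z": 0.1,"wx": 0,"wy": 0,"wz": 0,"fingers": 1},
    {"x": -0.7,"y": -3.9,"z": 0,"wx": 0,"wy": 0,"wz": 0,"fingers": 1},
    {"x": -0.85,"y": -4.7,"z": -0.2,"wx": 0,"wy": 0,"wz": 0,"fingers": 1},
    {"x": -1.0,"y": -5.4,"z": -0.5,"wx": 0,"wy": 0,"wz": 0,"fingers": 1},
    {"x": -1.03,"y": -5.72,"z": -0.8,"wx": 0,"wy": 0,"wz": 0,"fingers": 1},
  ],
)

```text
time: 17.82
tcp_pos: [466.2, -360.4, 143.8]
tcp_rot: [-0.0, 0.994, 0.11, -0.001]
force: [-0.1, -0.7, -1.5]
gripper_width: 29.0
```

step_arm(
  motion=[
    {"x": 0,"y": 0,"z": -0.5,"wx": 0,"wy": 0,"wz": 0,"fingers": 1},
    {"x": 0,"y": 0,"z": -1.0,"wx": 0,"wy": 0,"wz": 0,"fingers": 1},
    {"x": 0,"y": 0,"z": -1.4,"wx": 0,"wy": 0,"wz": 0,"fingers": 1},
    {"x": 0,"y": 0,"z": -1.5,"wx": 0,"wy": 0,"wz": 0,"fingers": 1},
    {"x": 0,"y": 0,"z": -1.5,"wx": 0,"wy": 0,"wz": 0,"fingers": 1},
  ],
)

```text
time: 18.45
tcp_pos: [468.2, -357.3, 55.4]
tcp_rot: [-0.0, 0.994, 0.112, -0.0]
force: [-0.2, 0.5, -0.8]
gripper_width: 29.0
```

```bash
python3 - <<'E'
from h import *
o=manip.get_obs(); print(o['time'],o['tcp_pos'],o['force'],o['gripper_width'])
shot('side','d10'); shot('scene','s10')
_,_,p=load('d10'); a=cv2.resize(p[150:230,300:380],None,fx=5,fy=5,interpolation=cv2.INTER_CUBIC)
_,_,p=load('s10'); b=cv2.resize(p[260:340,160:240],None,fx=5,fy=5,interpolation=cv2.INTER_CUBIC)
cv2.imwrite('pics/c17.png',np.hstack([a,b]))
E
```

```text
18.45 [ 468.23788114 -357.32502064   55.38383138] [-0.16839568  0.47596589 -0.83439973] 29.037672056233735
```

View pics/c17.png

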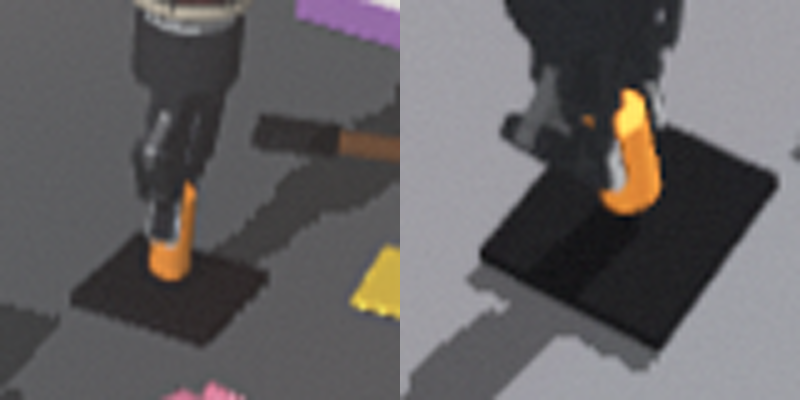

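step_arm(
  motion=[
    {"x": 0,"y": 0,"z": -0.1,"wx": 0,"wy": 0,"wz": 0,"fingers": 1},
    {"x": 0,"y": 0,"z": -0.18,"wx": 0,"wy": 0,"wz": 0,"fingers": 1},
    {"x": 0,"y": 0,"z": -0.21,"wx": 0,"wy": 0,"wz": 0,"fingers": 1},
    {"x": 0,"y": 0,"z": -0.21,"wx": 0,"wy": 0,"wz": 0,"fingers": 1},
  ],
)

```text
time: 19.05
tcp_pos: [468.0, -357.9, 42.8]
tcp_rot: [-0.0, 0.994, 0.112, -0.0]
force: [-1.2, -0.3, -1.9]
gripper_width: 28.8
```

step_arm(
  motion=[
    {"x": 0,"y": 0,"z": -0.02,"wx": 0,"wy": 0,"wz": 0,"fingers": 1},
    {"x": 0,"y": 0,"z": -0.02,"wx": 0,"wy": 0,"wz": 0,"fingers": 1},
  ],
)

```text
time: 19.3
tcp_pos: [468.3, -358.0, 42.4]
tcp_rot: [0.0, 0.994, 0.112, 0.0]
force: [-1.8, 1.5, 5.7]
gripper_width: 29.2
```

Contact (about 7 N). Releasing and rising.

step_arm(
  force=20,
  motion=[
    {"x": 0,"y": 0,"z": 0,"wx": 0,"wy": 0,"wz": 0,"fingers": 0.1},
    {"x": 0,"y": 0,"z": 0,"wx": 0,"wy": 0,"wz": 0,"fingers": -0.2},
    {"x": 0,"y": 0,"z": 0,"wx": 0,"wy": 0,"wz": 0,"fingers": -0.5},
    {"x": 0,"y": 0,"z": 0,"wx": 0,"wy": 0,"wz": 0,"fingers": -0.7},
    {"x": 0,"y": 0,"z": 0.3,"wx": 0,"wy": 0,"wz": 0,"fingers": -0.7},
    {"x": 0,"y": 0,"z": 0.9,"wx": 0,"wy": 0,"wz": 0,"fingers": -0.7},
    {"x": 0,"y": 0,"z": 1.7,"wx": 0,"wy": 0,"wz": 0,"fingers": -0.7},
    {"x": 0,"y": 0,"z": 2.5,"wx": 0,"wy": 0,"wz": 0,"fingers": -0.7},
  ],
)

```text
time: 20.3
tcp_pos: [468.1, -357.8, 194.6]
tcp_rot: [0.0, 0.994, 0.112, 0.0]
force: [0.9, -0.5, 0.9]
gripper_width: 72.8
```

step_arm(
  motion=[
    {"x": 0,"y": 0,"z": 0.8,"wx": 0,"wy": 0,"wz": 0,"fingers": -0.7},
    {"x": 0,"y": 0,"z": 0.8,"wx": 0,"wy": 0,"wz": 0,"fingers": -0.7},
    {"x": 0,"y": 0,"z": 0.8,"wx": 0,"wy": 0,"wz": 0,"fingers": -0.7},
  ],
)

```text
time: 20.68
tcp_pos: [468.0, -357.8, 240.3]
tcp_rot: [0.0, 0.994, 0.112, 0.0]
force: [-0.2, -0.5, -0.1]
gripper_width: 72.3
```

```bash
python3 - <<'E'
from h import *
o=manip.get_obs(); print(o['time'],o['tcp_pos'],o['force'],o['gripper_width'])
shot('side','d11'); shot('scene','s11'); shot('wrist','w11')
E
```

```text
20.675 [ 467.9582368  -357.79742967  240.32069707] [-0.2187649  -0.47782235 -0.06436948] 72.31063326325344
```

View pics/d11.png

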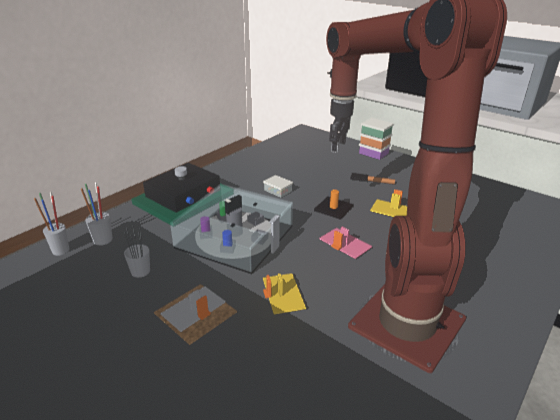

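View pics/s11.png

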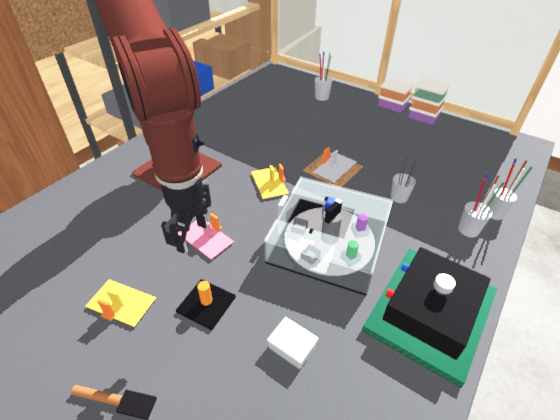

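View pics/w11.png

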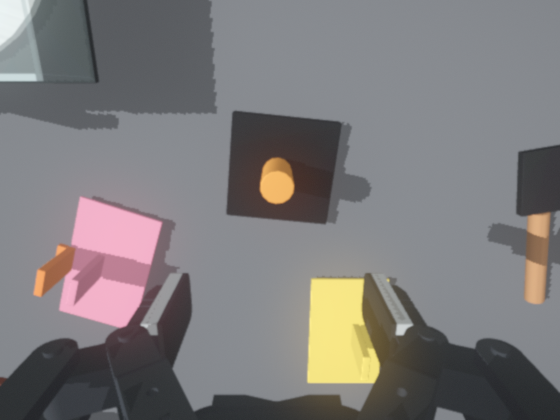

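The stub stands upright, with its base near (277,165) and the pad centre near (284,167). The cover is flat on the mat at (333,167) in the scene view, and the bystanders are unmoved. Handing in.

```bash
python3 - <<'E'
from h import *
print(manip.job_done())
E
```

```text
the job is handed in; nothing more can be done
None
```

I carried out the whole job and handed it in at about 21 s. No verdict is reported, so this is based on my own checks.

**What I did**
- I squeezed the orange tab fully in, with the pads about 30 mm apart. I then lifted the grey cover clear of the catch and laid it flat on the cork mat.
- I turned the carousel about 67° with one grasp of the knob and lifted the amber stub out through the opening. I stood it on the graphite pad, set down at about 7 N contact, then released it and rose clear.

**Last checks**
- **Amber stub:** before lifting, it was about 3 mm from the opening's centre. In the final pictures it stands upright, a few mm from the pad's middle.
- **Cover:** I measured its centre about 4 mm from the mat's centre after laying it down. It still lies flat in the final pictures.
- **Everything else:** the other stubs look to be in their bays, and the pail and bead box look unmoved. I judged both by eye and did not measure them. The force on the gripper is near zero.

**What disagreed**
- My first wrist-camera fit put the cover about 6 mm farther along x than the later measurements. The pinch still worked.
- The two fixed cameras placed the pad centre about 9 mm apart in x and y, so I used the average.
- Contact with the mat when laying the cover down reached about 28 N before I eased off.

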